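# Stow the check sources after instrument testing

### The job

Put the source pots on the bench away: slide the safe's guard door open, feel each pot's weight by lifting it, and set the heavy ones (with a source inside, about half a kilogram) upright on the floor of the safe's well and the light, empty ones upright on the floor of the carrying case. When every pot is stowed, slide the guard door fully shut and lower the case lid until it lies closed. Drop or slam nothing, and leave the other things on the bench where they are.

Things in the scene. Friction and masses are not known exactly. Their poses are not given: they have to be found in the camera images.
- safe: source safe: fixed grey painted block at the robot's left or right, turned up to 0.15 rad; origin under the middle of its well. x points along the door track in the opening direction (away from the robot), y across, z up. Over the bench: well rim 64 mm, solid block behind the well 60 mm (out to x = 237 mm), an aluminium track strip along each side (y = 101 mm either way, 8 mm wide) 76 mm.
- safe_well (a point): centre of the floor of the safe's well, 10 mm above the bench; axes as the safe's. The well is open on top (once the guard door is slid away), 130 mm (x) by 170 mm (y) inside, 54 mm deep, walls 12 mm thick.
- safe_door (a joint): travel in m of the safe's guard door, a level steel plate with a clear window, 154 by 190 by 8 mm, top 73 mm above the bench, sliding in the track over the well: 0 = fully shut against its stop, 0.145 = fully open against the other stop, well entirely uncovered. Friction about 2.5 N plus 8 N per m/s; it stays where it is left. It may start up to 30 mm ajar.
- door_grip (a point): middle of the top of the guard door's black bar handle, 99 mm above the bench; moves with the door. The handle stands up 26 mm from the plate, 12 mm thick (x) and 70 mm long (y), along the door's edge nearest the robot (67 mm towards -x of the door's middle). Axes as the safe's.
- case: carrying case: the box that case_floor and the lid belong to; origin under its centre, axes as case_floor's.
- case_floor (a point): centre of the inner floor of the carrying case, 8 mm above the bench. The case is a fixed grey plastic box open on top, 170 mm (x) by 210 mm (y) outside, walls 8 mm thick, rim 68 mm above the bench. Axes: x away from the robot towards the hinge, y across, z up. The case stands on the side that the safe does not, turned up to 0.15 rad.
- case_lid (a joint): angle in rad of the case's lid: 0 = flat shut on the rim, 1.57 = upright; hinged on the far (+x) rim. It stands open at 1.5 to 1.7 at the start (stop at 1.8). Stiff hinge: it stays at any angle and takes 0.1 to 0.4 N m (a few N at its edge) to move.
- lid_hinge (a point): middle of the lid's hinge line on the far rim of the case, 85 mm towards +x of case_floor and 68 mm above the bench; its y axis lies along the hinge. The lid is a plate, 170 mm from hinge to free edge, 210 mm wide, 8 mm thick, no handle; its inner face holds the hinge line. The low ribs on its outside are only for show.
- lid_edge (a point): middle of the lid's free edge, half way through its thickness, 170 mm from the hinge; moves with the lid.
- pot_a: source pot: plain steel cylinder 44 mm in diameter, 48 mm tall, dark cap, standing upright on the bench at the start; origin at the centre of its underside, z up. All pots look alike; one with a source in it weighs 0.42 to 0.58 kg, an empty one 0.09 to 0.16 kg. May be absent.
- pot_b: source pot: plain steel cylinder 44 mm in diameter, 48 mm tall, dark cap, standing upright on the bench at the start; origin at the centre of its underside, z up. All pots look alike; one with a source in it weighs 0.42 to 0.58 kg, an empty one 0.09 to 0.16 kg. May be absent.
- pot_c: source pot: plain steel cylinder 44 mm in diameter, 48 mm tall, dark cap, standing upright on the bench at the start; origin at the centre of its underside, z up. All pots look alike; one with a source in it weighs 0.42 to 0.58 kg, an empty one 0.09 to 0.16 kg. May be absent.
- pot_d: source pot: plain steel cylinder 44 mm in diameter, 48 mm tall, dark cap, standing upright on the bench at the start; origin at the centre of its underside, z up. All pots look alike; one with a source in it weighs 0.42 to 0.58 kg, an empty one 0.09 to 0.16 kg. May be absent.
- pot_e: source pot: plain steel cylinder 44 mm in diameter, 48 mm tall, dark cap, standing upright on the bench at the start; origin at the centre of its underside, z up. All pots look alike; one with a source in it weighs 0.42 to 0.58 kg, an empty one 0.09 to 0.16 kg. May be absent.
- tape_roll: bystander among the pots: paper tape roll (ring), 50 mm across, 36 mm tall, 36 mm hole (two yellow survey meters, 111 mm tall, stand fixed in place beyond, past x = 0.75 m); origin at the centre of its underside.
- dosimeter: bystander: small black dosimeter, 55 by 35 by 14 mm, lying near the robot, to its right; origin at the centre of its underside.
- stapler: bystander: black stapler, 120 by 32 by 40 mm, near the robot, to its left; origin at the centre of its underside.
There are look-alikes about, which are no part of the job. What is shaped like the pot_b but green or orange is not meant.

How it is judged (in metres and radians):
On the way, in this order (a step that is already met when the one before it is completed fails the run):
1. the guard door is slid open (more than 90 mm) (value of joint safe_door above 0.09 m), for 0.2 s.
2. every heavy pot stands in the safe's well and every empty pot in the case, with the guard door and the case lid still open (((x of pot_a in the frame of safe_well between -0.05 and 0.05 m and y of pot_a in the frame of safe_well between -0.07 and 0.07 m and z of pot_a in the frame of safe_well between -0.005 and 0.008 m and angle between pot_a's own z axis and vertical below 0.25 rad and contact force between pot_a and safe above 3 N) or (x of pot_a in the frame of case_floor between -0.062 and 0.062 m and y of pot_a in the frame of case_floor between -0.082 and 0.082 m and z of pot_a in the frame of case_floor between -0.005 and 0.008 m and angle between pot_a's own z axis and vertical below 0.25 rad and contact force between pot_a and case below 3 N)) and ((x of pot_b in the frame of safe_well between -0.05 and 0.05 m and y of pot_b in the frame of safe_well between -0.07 and 0.07 m and z of pot_b in the frame of safe_well between -0.005 and 0.008 m and angle between pot_b's own z axis and vertical below 0.25 rad and contact force between pot_b and safe above 3 N) or (x of pot_b in the frame of case_floor between -0.062 and 0.062 m and y of pot_b in the frame of case_floor between -0.082 and 0.082 m and z of pot_b in the frame of case_floor between -0.005 and 0.008 m and angle between pot_b's own z axis and vertical below 0.25 rad and contact force between pot_b and case below 3 N)) and ((x of pot_c in the frame of safe_well between -0.05 and 0.05 m and y of pot_c in the frame of safe_well between -0.07 and 0.07 m and z of pot_c in the frame of safe_well between -0.005 and 0.008 m and angle between pot_c's own z axis and vertical below 0.25 rad and contact force between pot_c and safe above 3 N) or (x of pot_c in the frame of case_floor between -0.062 and 0.062 m and y of pot_c in the frame of case_floor between -0.082 and 0.082 m and z of pot_c in the frame of case_floor between -0.005 and 0.008 m and angle between pot_c's own z axis and vertical below 0.25 rad and contact force between pot_c and case below 3 N)) and ((x of pot_d in the frame of safe_well between -0.05 and 0.05 m and y of pot_d in the frame of safe_well between -0.07 and 0.07 m and z of pot_d in the frame of safe_well between -0.005 and 0.008 m and angle between pot_d's own z axis and vertical below 0.25 rad and contact force between pot_d and safe above 3 N) or (x of pot_d in the frame of case_floor between -0.062 and 0.062 m and y of pot_d in the frame of case_floor between -0.082 and 0.082 m and z of pot_d in the frame of case_floor between -0.005 and 0.008 m and angle between pot_d's own z axis and vertical below 0.25 rad and contact force between pot_d and case below 3 N)) and ((x of pot_e in the frame of safe_well between -0.05 and 0.05 m and y of pot_e in the frame of safe_well between -0.07 and 0.07 m and z of pot_e in the frame of safe_well between -0.005 and 0.008 m and angle between pot_e's own z axis and vertical below 0.25 rad and contact force between pot_e and safe above 3 N) or (x of pot_e in the frame of case_floor between -0.062 and 0.062 m and y of pot_e in the frame of case_floor between -0.082 and 0.082 m and z of pot_e in the frame of case_floor between -0.005 and 0.008 m and angle between pot_e's own z axis and vertical below 0.25 rad and contact force between pot_e and case below 3 N)) and value of joint safe_door above 0.05 m and value of joint case_lid above 0.5 rad), for 0.2 s.
At the end, for the whole second after the job is handed in: Every heavy pot present stands upright (within 0.25 rad) on the floor of the safe's well, pressing on it with its weight of over 3 N, and every empty pot (under 3 N) upright on the floor of the case, all at rest; the guard door is shut to within 5 mm and the case lid to within 0.04 rad (((x of pot_a in the frame of safe_well between -0.05 and 0.05 m and y of pot_a in the frame of safe_well between -0.07 and 0.07 m and z of pot_a in the frame of safe_well between -0.005 and 0.008 m and angle between pot_a's own z axis and vertical below 0.25 rad and contact force between pot_a and safe above 3 N) or (x of pot_a in the frame of case_floor between -0.062 and 0.062 m and y of pot_a in the frame of case_floor between -0.082 and 0.082 m and z of pot_a in the frame of case_floor between -0.005 and 0.008 m and angle between pot_a's own z axis and vertical below 0.25 rad and contact force between pot_a and case below 3 N)) and ((x of pot_b in the frame of safe_well between -0.05 and 0.05 m and y of pot_b in the frame of safe_well between -0.07 and 0.07 m and z of pot_b in the frame of safe_well between -0.005 and 0.008 m and angle between pot_b's own z axis and vertical below 0.25 rad and contact force between pot_b and safe above 3 N) or (x of pot_b in the frame of case_floor between -0.062 and 0.062 m and y of pot_b in the frame of case_floor between -0.082 and 0.082 m and z of pot_b in the frame of case_floor between -0.005 and 0.008 m and angle between pot_b's own z axis and vertical below 0.25 rad and contact force between pot_b and case below 3 N)) and ((x of pot_c in the frame of safe_well between -0.05 and 0.05 m and y of pot_c in the frame of safe_well between -0.07 and 0.07 m and z of pot_c in the frame of safe_well between -0.005 and 0.008 m and angle between pot_c's own z axis and vertical below 0.25 rad and contact force between pot_c and safe above 3 N) or (x of pot_c in the frame of case_floor between -0.062 and 0.062 m and y of pot_c in the frame of case_floor between -0.082 and 0.082 m and z of pot_c in the frame of case_floor between -0.005 and 0.008 m and angle between pot_c's own z axis and vertical below 0.25 rad and contact force between pot_c and case below 3 N)) and ((x of pot_d in the frame of safe_well between -0.05 and 0.05 m and y of pot_d in the frame of safe_well between -0.07 and 0.07 m and z of pot_d in the frame of safe_well between -0.005 and 0.008 m and angle between pot_d's own z axis and vertical below 0.25 rad and contact force between pot_d and safe above 3 N) or (x of pot_d in the frame of case_floor between -0.062 and 0.062 m and y of pot_d in the frame of case_floor between -0.082 and 0.082 m and z of pot_d in the frame of case_floor between -0.005 and 0.008 m and angle between pot_d's own z axis and vertical below 0.25 rad and contact force between pot_d and case below 3 N)) and ((x of pot_e in the frame of safe_well between -0.05 and 0.05 m and y of pot_e in the frame of safe_well between -0.07 and 0.07 m and z of pot_e in the frame of safe_well between -0.005 and 0.008 m and angle between pot_e's own z axis and vertical below 0.25 rad and contact force between pot_e and safe above 3 N) or (x of pot_e in the frame of case_floor between -0.062 and 0.062 m and y of pot_e in the frame of case_floor between -0.082 and 0.082 m and z of pot_e in the frame of case_floor between -0.005 and 0.008 m and angle between pot_e's own z axis and vertical below 0.25 rad and contact force between pot_e and case below 3 N)) and linear speed of each of pot_a, pot_b, pot_c, pot_d, pot_e below 0.02 m/s and value of joint safe_door below 0.005 m and value of joint case_lid below 0.04 rad); the robot touches nothing.
It fails at once if a bystander (tape roll, dosimeter, stapler) was shoved more than 50 mm (distance of any of tape_roll, dosimeter, stapler from where it was at the start of the episode above 0.05 m).
It fails at once if a pot was dropped or thrown (faster than 1.2 m/s out of the fingers) ((linear speed of pot_a above 1.2 m/s and contact force between the fingers and pot_a below 0.3 N) or (linear speed of pot_b above 1.2 m/s and contact force between the fingers and pot_b below 0.3 N) or (linear speed of pot_c above 1.2 m/s and contact force between the fingers and pot_c below 0.3 N) or (linear speed of pot_d above 1.2 m/s and contact force between the fingers and pot_d below 0.3 N) or (linear speed of pot_e above 1.2 m/s and contact force between the fingers and pot_e below 0.3 N)).
It fails at once if the case lid was slammed (closing faster than 2.5 rad/s) (velocity of joint case_lid below -2.5 rad/s).
It fails at once if the guard door was slammed (faster than 0.6 m/s) (velocity of joint safe_door above 0.6 m/s or velocity of joint safe_door below -0.6 m/s).
Of pot_a, pot_b, pot_c, pot_d, pot_e only 3 to 5 are there at a start; the rules pass over those that are not, and their reading is None.
At some moment in a run one of pot_a, pot_b, pot_c, pot_d, pot_e may be knocked a few centimetres aside while the robot is not near it.
It also fails if it takes over 210 s, if anything falls off the work surface, if the arm or the gripper's body presses on something with over 40 N, if the wrist force passes 120 N, or if a joint passes its speed limit or range.

### The arm

A 6-joint arm with a two-finger parallel gripper is mounted at the origin on the work surface. World frame = base frame: x ahead of the robot, y to its left, z up, the work surface at z = 0. Lengths are in mm, angles in rad, forces in N, time in s.
With the tool pointing down it reaches from about 350 to 775 mm from the base axis. Payload 7.3 kg.
Tool frame: the origin (TCP) lies at the very end of the fingers, on their centre line; the grasp point (between the pads) lies 19 mm behind it; z points along the fingers, y is the line along which they close (so a half turn about z gives the same grasp; the last joint's range is limited). The gripper opens to 92 mm and grips with 3 to 60 N. Pads are 19 mm wide; open, the fingers measure 130 mm over their backs; the gripper's body (75 mm by 190 mm) begins 47 mm behind the grasp point.
Start: joints at [0.988, 0.342, 1.524, -0, 1.275, -0.146], TCP at [222.086, 475.734, 226.741] pointing down, gripper open.
Joint ranges: [-2.53, 2.53], [-0.77, 2.02], [0.04, 2.7], [-1, 4.14], [0.28, 2.66], [-3.11, 3.11]. Speed limits (rad/s): [2.57, 2.57, 3.14, 3.14, 3.14, 3.14].

### API

Orientations are given as [roll, pitch, yaw] about the fixed x, y, z axes, in that order (R = Rz(yaw) Ry(pitch) Rx(roll)).
In Python, from plant import get_obs, optics, ticket, finder gives the robot as it stands.
- The arm moves only by the tool send_rows, never from a script. Its arguments are lists of equal length, an entry for each row: "offset": the shift along the tool's x, y, z scaled (see below), a list of three; "delta_rot": the turn, a rotation vector about the tool's x, y, z scaled (see below), a list of three. In form: {"offset": [[dx, dy, dz], ...], "delta_rot": [[rx, ry, rz], ...]}. A call has 1 to 8 rows; each row is the pose to reach, as a shift and turn from the pose commanded when the call began, along the tool's axes at that moment, turning the shorter way round; what a row does not reach only later rows make up. The controller multiplies each number of a shift by 120 mm and each number of a turn by 360 degrees. A row lasts 1/8 s, in which the tool goes at most 62.5 mm and 10.7 degrees, less where a joint would pass 70% of its speed; a pose out of reach is approached as far as the arm can. A call with a number of a shift or a turn outside -1 to 1 is refused whole. A call with a gripper value outside its range is refused whole. "grip" is the opening, from 0 (shut) to 1 (fully open), set as the call begins (left out, the last holds). The fingers move at their own pace and stop on an object; the grip force is fixed at half the most. Time passes only in rows, so rows that repeat a pose let the fingers close. It gives the time, the measured TCP pose, the force, the opening and the grip force at its end, in the units of the state.
- get_obs(): the state, without advancing time (a new reading comes with each control period).
- optics.capture(name): name is "scene" or "top" or "wrist"; returns the picture (480x640x3 uint8, red, green, blue); there is no depth.
- optics.get_calibration(name): a dict with "fx", "fy", "cx", "cy" (pixels), "k1" (the pictures are not rectified: a ray, as slopes to the right and down, at radius r is drawn at 1 + k1 r^2 times it, then the intrinsics apply), "world_from_camera" (4x4, takes a point from camera to world coordinates). Camera axes: x right, y down, z forward; pixel columns grow to the right and rows downward; lengths in mm; the calibration is good to about 2 mm. A picture is of the moment at which its call begins: read the wrist's pose just before it. get_calibration takes no time and is no camera call; for the wrist camera it gives the pose at the moment of the call.
- ticket.close_job(): hands the job in; it is judged then, once.
Trained networks look in the newest picture that a camera, given by its name, has taken for a name from the list of things; names that differ only in an ending like _2 or _b are one class to them, and where a whole thing is asked for, a point or a joint stands for the part that bears it (a point fixed in the world has none). Each returns a list of dicts, best first, with "confidence" (0 to 1); they miss things now and then, are a little off and sometimes report something else, mostly with a low value. They report only what shows in the picture. A call takes as long as a camera call. They do not tell look-alikes from the thing itself.
- finder.boxes_of(target, camera): "box" ([left, top, right, bottom] in pixels, round what is visible of it).
- finder.silhouettes(target, camera): "region" (480x640 bool, what is visible of it) and "box" ([left, top, right, bottom] in pixels, round what is visible of it).
- finder.pinpoint(target, camera): "uv" ([column, row] in pixels: a listed point, or the origin of a listed thing).
The state is a dict: "time": time; "joint_positions": joint angles; "dq": joint speeds; "tau": joint torques, N m; "tool_pos": TCP position; "tcp_rot": TCP orientation; "contact_force": force on the tool from outside, world axes, zero at the start; "moment": the same for the moment, N m; "grip_width": finger opening in mm; "finger_force": force on a finger pad.
Only numpy, scipy, OpenCV 4.12 (cv2) and the standard library are available. Lean on these libraries where they do the work, as an engineer would, in place of code of your own. Each camera call takes 0.05 s, during which the arm holds its last target. There are 200 camera calls.

## Working session

There is one attempt and no reset: what is moved stays moved. The work goes in short steps, Python scripts to look and compute and a tool call to move; the robot and the scene stay as the last step left them, time stands still between calls to the robot, and variables do not carry over. Pictures are saved under pics/ and viewed, at most 14 in all, crops included, and the job is handed in when it is done.

Besides the shell and the picture viewer there is one more tool, called after "Request:" as name(argument=value, ...), one argument or row to a line, values as JSON. send_rows: Moves the arm, as the interface text tells. Its arguments: {"type":"object","properties":{"offset":{"type":"array"},"delta_rot":{"type":"array"},"grip":{"type":"number"}},"required":["offset","delta_rot"]}

```bash
ls; mkdir -p pics; cat > h.py <<'E'
import numpy as np, cv2
from scipy.spatial.transform import Rotation as R
from plant import get_obs, optics, ticket, finder
def ray(cal,uv):
    d=np.array([(uv[0]-cal['cx'])/cal['fx'],(uv[1]-cal['cy'])/cal['fy']]); u=d.copy()
    for _ in range(20): u=d/(1+cal['k1']*(u@u))
    T=np.array(cal['world_from_camera']); v=T[:3,:3]@np.array([u[0],u[1],1]); return T[:3,3],v
def at_z(cal,uv,z):
    o,v=ray(cal,uv); return o+v*(z-o[2])/v[2]
def proj(cal,p):
    T=np.linalg.inv(np.array(cal['world_from_camera'])); c=T[:3,:3]@np.array(p)+T[:3,3]
    s=c[:2]/c[2]; s=s*(1+cal['k1']*(s@s)); return np.array([cal['fx']*s[0]+cal['cx'],cal['fy']*s[1]+cal['cy']])
def tri(rs):
    A=np.zeros((3,3));b=np.zeros(3)
    for o,v in rs:
        v=v/np.linalg.norm(v);P=np.eye(3)-np.outer(v,v);A+=P;b+=P@o
    return np.linalg.solve(A,b)
def snap(name,f=None):
    im=optics.capture(name)
    if f: cv2.imwrite('pics/'+f,cv2.cvtColor(im,cv2.COLOR_RGB2BGR))
    return im
def to(goal_pos,yaw=None,o=None):
    """offset (units) from measured pose to world pos, pointing down"""
    o=o or get_obs(); M=R.from_euler('xyz',o['tcp_rot']).as_matrix()
    return (M.T@(np.array(goal_pos)-np.array(o['tool_pos']))/120).round(3)
E
python3 - <<'E'
from h import *
o=get_obs(); print({k:np.round(v,3).tolist() for k,v in o.items()})
for c in ['scene','top']:
    im=snap(c,c+'0.png'); cal=optics.get_calibration(c); print(c,np.round(cal['world_from_camera'],2).tolist(),cal['fx'],cal['k1'])
    for t in ['pot_a','tape_roll','safe','case','dosimeter','stapler']:
        print(c,t,[(np.round(b['box']).tolist(),round(b['confidence'],2)) for b in finder.boxes_of(t,c)])
    for t in ['safe_well','door_grip','case_floor','lid_hinge','lid_edge','pot_a','tape_roll']:
        print(c,t,[(np.round(b['uv'],1).tolist(),round(b['confidence'],2)) for b in finder.pinpoint(t,c)])
E
```

```text
pics
{'time': 0.0, 'joint_positions': [0.988, 0.343, 1.525, -0.0, 1.275, -0.146], 'dq': [-0.001, 0.001, 0.001, 0.001, 0.0, 0.001], 'tau': [-0.002, -43.123, -24.422, 0.072, 0.056, -0.0], 'tool_pos': [221.864, 475.37, 226.058], 'tcp_rot': [-3.14, -0.0, 2.705], 'contact_force': [0.035, -0.431, -0.226], 'moment': [0.02, 0.038, 0.024], 'finger_force': 0.0, 'grip_width': 91.598}
scene [[-0.69, 0.38, -0.62, 1217.01], [0.72, 0.38, -0.58, 687.8], [0.02, -0.84, -0.54, 707.56], [0.0, 0.0, 0.0, 1.0]] 620.4995069098496 -0.14192886192715962
scene pot_a [([215.0, 254.0, 240.0, 287.0], 0.97), ([336.0, 209.0, 359.0, 239.0], 0.96), ([309.0, 258.0, 332.0, 290.0], 0.95), ([263.0, 233.0, 283.0, 263.0], 0.92), ([302.0, 220.0, 322.0, 249.0], 0.67), ([312.0, 197.0, 328.0, 222.0], 0.57)]
scene tape_roll [([338.0, 238.0, 359.0, 270.0], 0.98)]
scene safe [([298.0, 258.0, 512.0, 456.0], 0.86), ([354.0, 264.0, 498.0, 360.0], 0.48)]
scene case [([144.0, 115.0, 288.0, 240.0], 0.78)]
scene dosimeter [([277.0, 174.0, 285.0, 184.0], 0.46), ([146.0, 112.0, 230.0, 211.0], 0.42)]
scene stapler [([478.0, 262.0, 530.0, 29
[... 756 characters left out ...]
[351.0, 291.0, 377.0, 317.0], 0.61)]
top tape_roll [([270.0, 253.0, 295.0, 276.0], 0.5)]
top safe [([82.0, 90.0, 215.0, 273.0], 0.81)]
top case [([397.0, 163.0, 555.0, 298.0], 0.57)]
top dosimeter [([447.0, 316.0, 468.0, 346.0], 0.81)]
top stapler [([119.0, 303.0, 156.0, 368.0], 0.76)]
top safe_well []
top door_grip [([144.1, 244.9], 0.78)]
top case_floor [([456.9, 246.4], 0.89)]
top lid_hinge [([457.6, 201.3], 0.75), ([278.3, 213.9], 0.21)]
top lid_edge [([488.1, 171.7], 0.61)]
top pot_a [([359.3, 302.1], 0.94), ([331.3, 264.9], 0.85), ([346.7, 217.7], 0.82), ([280.6, 216.1], 0.72), ([347.5, 158.8], 0.7), ([318.6, 304.7], 0.64)]
top tape_roll [([282.7, 264.5], 0.88), ([455.7, 246.3], 0.61)]
```

View pics/top0.png

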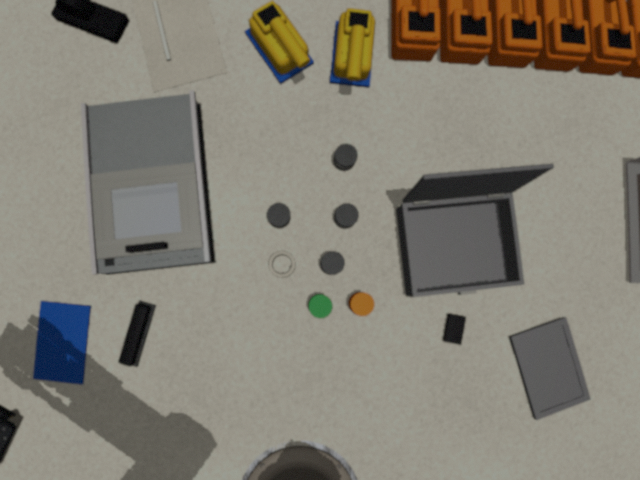

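View pics/scene0.png

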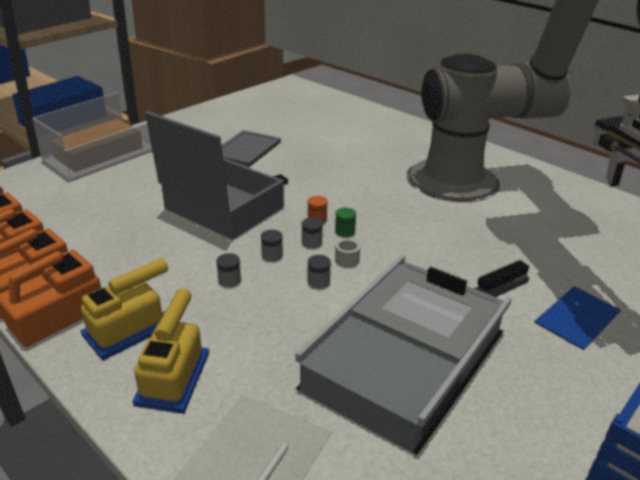

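Top view: four dark-capped steel pots, at pixels (345,157), (279,215), (346,215) and (332,263). The green one (320,305) and the orange one (362,303) are look-alikes, and the tape ring is at (282,264). The safe is on the left with its handle at (147,247). The case is on the right with its lid up. The scene view agrees.

```bash
python3 - <<'E'
from h import *
im=cv2.imread('pics/top0.png'); cv2.imwrite('pics/crop1.png',cv2.resize(im[85:325,70:390],(800,600),interpolation=cv2.INTER_CUBIC))
cv2.imwrite('pics/crop2.png',cv2.resize(im[150:310,390:570],(720,640)[0:2],interpolation=cv2.INTER_CUBIC)[:600])
ct,cs=optics.get_calibration('top'),optics.get_calibration('scene')
snap('top');snap('scene')
def cen(b): x0,y0,x1,y1=b; return ((x0+x1)/2,(y0+y1)/2)
for uvt in [(345,157),(279,215),(346,215),(332,263),(320,305),(362,303),(282,264)]:
    print('cap z48',uvt,at_z(ct,uvt,48).round(0))
# scene boxes: top of box, middle = far edge of cap
for b in finder.silhouettes('pot_a','scene'):
    x=b['box'];c=cen(x); print('scene mid z24',at_z(cs,c,24).round(0),round(b['confidence'],2))
S=lambda n,c:[np.array(b['uv']) for b in finder.pinpoint(n,c)][:1]
for n in ['door_grip','case_floor','lid_hinge','lid_edge']:
    a,b=S(n,'top'),S(n,'scene')
    if a and b: print(n,tri([ray(ct,a[0]),ray(cs,b[0])]).round(1),a,b)
E
```

```text
cap z48 (345, 157) [647. -68.  48.]
cap z48 (279, 215) [534.  50.  48.]
cap z48 (346, 215) [538. -72.  48.]
cap z48 (332, 263) [450. -48.  48.]
cap z48 (320, 305) [373. -29.  48.]
cap z48 (362, 303) [ 379. -105.   48.]
cap z48 (282, 264) [445.  42.  48.]
scene mid z24 [374. -27.  24.] 0.97
scene mid z24 [654. -68.  24.] 0.88
scene mid z24 [542. -65.  24.] 0.88
scene mid z24 [538.  58.  24.] 0.87
scene mid z24 [452. -45.  24.] 0.68
scene mid z24 [ 372. -104.   24.] 0.63
door_grip [467.5 278.6  95.8] [array([145.5, 245.4])] [array([446.8, 275.6])]
lid_hinge [ 568.9 -275.2   68.9] [array([459.2, 199.4])] [array([197. , 195.2])]
lid_edge [ 589.  -269.3  240.7] [array([488.1, 169.9])] [array([181.6, 122.1])]
```

View pics/crop1.png

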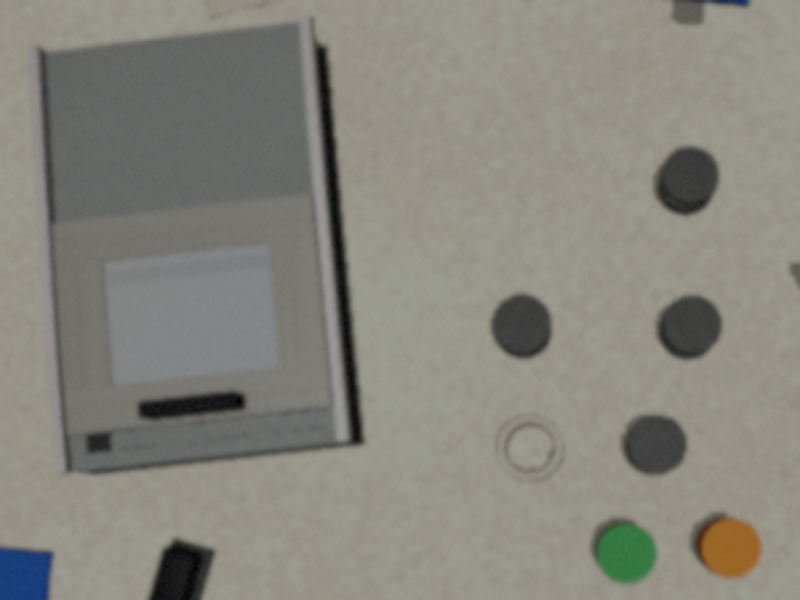

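View pics/crop2.png

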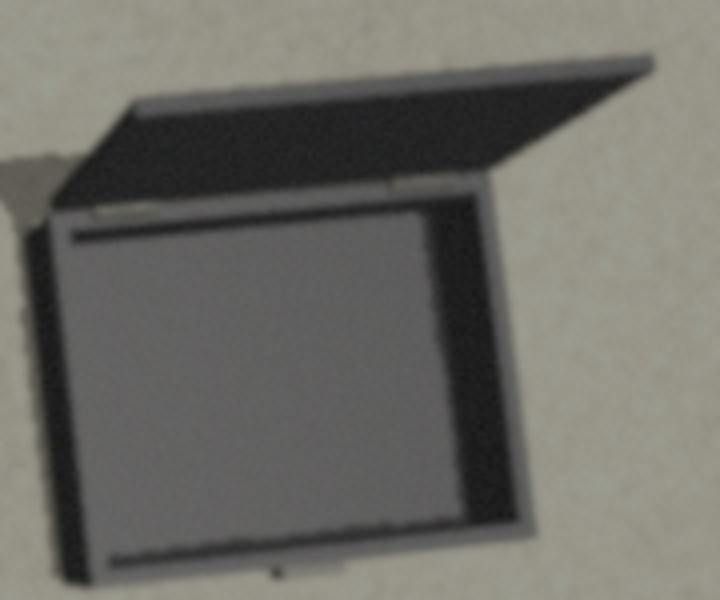

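Crops: the four dark caps are clean steel pots and the green and orange ones are excluded. The door handle runs from (140,410) to (243,400) in crop1. The case rim corners in crop2 are about (52,210), (488,175), (535,533) and (92,585).

```bash
python3 - <<'E'
from h import *
ct=optics.get_calibration('top')
c1=lambda x,y:(70+x/2.5-.3,85+y/2.5-.3); c2=lambda x,y:(390+x/4-.4,150+y/4-.4)
H=[at_z(ct,c1(*p),99) for p in [(140,410),(243,400)]]; print('handle',np.round(H,1).tolist(),np.mean(H,0).round(1),np.linalg.norm(H[0]-H[1]))
T=[at_z(ct,c1(*p),76) for p in [(40,50),(65,470),(306,18),(347,440)]]; print('track',np.round(T,1).tolist())
for a,b in [(0,1),(2,3)]: d=T[a]-T[b]; print('yaw',np.arctan2(d[1],d[0]),np.linalg.norm(d))
C=[at_z(ct,c2(*p),68) for p in [(52,210),(488,175),(535,533),(92,585)]]; print('case',np.round(C,1).tolist(),np.mean(C,0))
for a,b in [(0,3),(1,2)]: d=C[a]-C[b]; print('yaw',np.arctan2(d[1],d[0]),np.linalg.norm(d))
for a,b in [(0,1),(3,2)]: d=C[a]-C[b]; print('yaw',np.arctan2(d[1],d[0])-np.pi/2,np.linalg.norm(d))
D=[at_z(ct,c1(*p),73) for p in [(55,220),(308,192)]]; print('door far',np.round(D,1))
o=get_obs(); cw=optics.get_calibration('wrist'); M=np.eye(4);M[:3,:3]=R.from_euler('xyz',o['tcp_rot']).as_matrix();M[:3,3]=o['tool_pos']
print(np.round(np.linalg.inv(M)@np.array(cw['world_from_camera']),3).tolist(),cw['fx'])
E
```

```text
handle [[461.4, 310.7, 99.0], [470.5, 239.4, 99.0]] [465.9 275.   99. ] 71.84147321812632
track [[723.7, 411.5, 76.0], [418.5, 369.7, 76.0], [751.9, 216.0, 76.0], [446.1, 170.3, 76.0]]
yaw 0.1361488956738702 307.9710363272646
yaw 0.14831573852622854 309.2073716230025
case [[562.4, -172.6, 68.0], [586.4, -378.3, 68.0], [421.3, -399.7, 68.0], [393.9, -192.9, 68.0]] [ 491.02919687 -285.86805798   68.        ]
yaw 0.11982056262697034 169.73302600383772
yaw 0.12893349534021842 166.5171818731317
yaw 0.11618383730870918 207.09431094665783
yaw 0.13165841800762368 208.62499797081318
door far [[597.7 390.5  73. ]
 [623.  207.4  73. ]]
[[-0.001, -0.969, -0.247, 66.175], [1.0, -0.002, 0.001, 0.682], [-0.001, -0.247, 0.969, -157.442], [0.0, 0.0, 0.0, 1.0]] 404.02334522076575
```

Safe yaw is about 0.142 with its origin near (506,281), and the door is about 27 mm ajar. The case centre is near (489,-286), yaw 0.124. I'll square the tool to the world axes (yaw π) and go to the near side of the handle with the fingers shut.

Request:
send_rows(
  offset=[
    [0,0,0],
    [0,0,0],
    [0,0,0],
    [0,0,0],
  ],
  delta_rot=[
    [0,0,-0.023],
    [0,0,-0.046],
    [0,0,-0.0695],
    [0,0,-0.0695],
  ],
  grip=0,
)

```text
time: 2.45
tool_pos: [222.1, 475.7, 226.8]
tcp_rot: [3.141, 0.0, 3.14]
contact_force: [-0.5, 0.7, 0.8]
grip_width: 56.6
finger_force: 0.0
```

Request:
send_rows(
  offset=[
    [-0.22,-0.21,0],
    [-0.45,-0.43,0],
    [-0.67,-0.64,0],
    [-0.892,-0.856,0],
  ],
  delta_rot=[
    [0,0,0],
    [0,0,0],
    [0,0,0],
    [0,0,0],
  ],
)

```text
time: 2.95
tool_pos: [329.9, 372.2, 226.8]
tcp_rot: [3.141, 0.0, 3.138]
contact_force: [0.5, -0.7, 0.1]
grip_width: 16.7
finger_force: 0.0
```

Request:
send_rows(
  offset=[
    [-0.22,-0.21,0],
    [-0.45,-0.43,0],
    [-0.67,-0.64,0],
    [-0.892,-0.856,0],
    [-0.892,-0.856,0],
  ],
  delta_rot=[
    [0,0,0],
    [0,0,0],
    [0,0,0],
    [0,0,0],
    [0,0,0],
  ],
)

```text
time: 3.58
tool_pos: [437.6, 268.8, 226.6]
tcp_rot: [-3.141, 0.0, 3.135]
contact_force: [0.1, -0.1, 0.4]
grip_width: 0.4
finger_force: 0.0
```

```bash
python3 - <<'E'
from h import *
snap('wrist','w1.png');cw=optics.get_calibration('wrist');ct=optics.get_calibration('top')
P=finder.pinpoint('door_grip','wrist');print(P)
for b in P: print(at_z(cw,b['uv'],99), tri([ray(cw,b['uv']),ray(ct,(146.6,247))]))
print(get_obs()['tool_pos'],at_z(cw,(0,0),73))
E
```

```text
[{'uv': [334.4, 258.4], 'confidence': 0.58}]
[464.53361061 280.26242659  99.        ] [467.38235114 279.40123422  86.31001897]
[435.92424853 270.27651052 226.59692283] [273.98222837  36.44584708  73.        ]
```

View pics/w1.png

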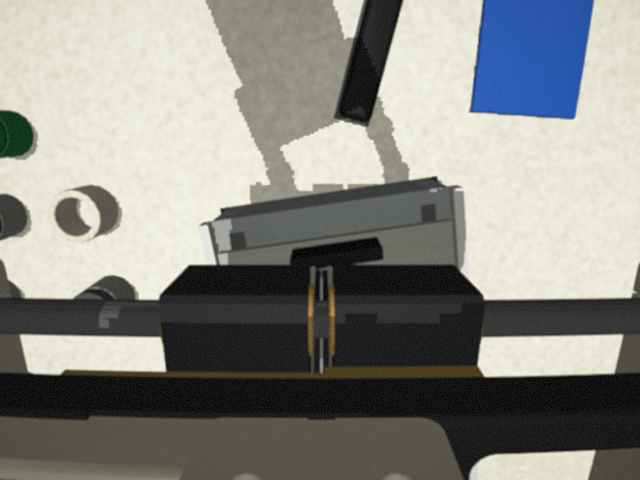

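The wrist view shows the handle bar around (337,250) px just ahead of the closed fingers, and the handle centre comes out near (466,277). Lowering in front of it, then pushing.

Request:
send_rows(
  offset=[
    [0.03,0,0.3],
    [0.03,0,0.6],
    [0.03,0,0.9],
    [0.03,0,1.0],
  ],
  delta_rot=[
    [0,0,0],
    [0,0,0],
    [0,0,0],
    [0,0,0],
  ],
)

```text
time: 4.18
tool_pos: [430.7, 270.7, 105.1]
tcp_rot: [-3.14, -0.003, -3.141]
contact_force: [0.3, -1.2, 0.2]
grip_width: 0.6
finger_force: 0.0
```

Request:
send_rows(
  offset=[
    [0,0,0.1],
    [0,0,0.2],
    [0,0,0.2],
    [0,0,0.2],
  ],
  delta_rot=[
    [0,0,0],
    [0,0,0],
    [0,0,0],
    [0,0,0],
  ],
)

```text
time: 4.68
tool_pos: [433.0, 270.4, 83.3]
tcp_rot: [3.141, 0.001, 3.141]
contact_force: [0.1, 0.0, 0.2]
grip_width: 0.9
finger_force: 0.0
```

Request:
send_rows(
  offset=[
    [-0.1,0.015,0],
    [-0.2,0.03,0],
    [-0.3,0.043,0],
    [-0.4,0.057,0],
    [-0.5,0.07,0],
    [-0.6,0.085,0],
    [-0.7,0.1,0],
    [-0.8,0.115,0],
  ],
  delta_rot=[
    [0,0,0],
    [0,0,0],
    [0,0,0],
    [0,0,0],
    [0,0,0],
    [0,0,0],
    [0,0,0],
    [0,0,0],
  ],
)

```text
time: 5.68
tool_pos: [529.3, 284.1, 82.7]
tcp_rot: [-3.141, -0.0, 3.142]
contact_force: [-3.7, 0.8, 3.4]
grip_width: 0.4
finger_force: 1.6
```

Request:
send_rows(
  offset=[
    [-0.08,0.012,0],
    [-0.16,0.024,0],
    [-0.24,0.035,0],
    [-0.28,0.04,0],
    [-0.28,0.04,0],
  ],
  delta_rot=[
    [0,0,0],
    [0,0,0],
    [0,0,0],
    [0,0,0],
    [0,0,0],
  ],
)

```text
time: 6.3
tool_pos: [562.9, 288.9, 82.6]
tcp_rot: [3.141, 0.001, 3.141]
contact_force: [-0.2, -0.1, -0.1]
grip_width: 0.1
finger_force: 0.0
```

Request:
send_rows(
  offset=[
    [-0.02,0.003,0],
    [-0.04,0.006,0],
    [-0.04,0.006,0],
  ],
  delta_rot=[
    [0,0,0],
    [0,0,0],
    [0,0,0],
  ],
)

```text
time: 6.68
tool_pos: [566.2, 289.4, 82.6]
tcp_rot: [-3.141, -0.002, -3.142]
contact_force: [-4.6, -1.4, 1.1]
grip_width: 0.7
finger_force: 2.4
```

Request:
send_rows(
  offset=[
    [-0.015,0.002,0],
    [-0.03,0.004,0],
    [-0.03,0.004,0],
  ],
  delta_rot=[
    [0,0,0],
    [0,0,0],
    [0,0,0],
  ],
)

```text
time: 7.05
tool_pos: [566.6, 289.4, 82.5]
tcp_rot: [-3.139, -0.009, -3.141]
contact_force: [-16.0, -3.3, 8.4]
grip_width: 0.4
finger_force: 8.3
```

Request:
send_rows(
  offset=[
    [0.1,0,0],
    [0.2,0,-0.3],
    [0.25,0,-0.6],
    [0.25,0,-1.0],
    [0.25,0,-1.0],
  ],
  delta_rot=[
    [0,0,0],
    [0,0,0],
    [0,0,0],
    [0,0,0],
    [0,0,0],
  ],
  grip=1,
)

```text
time: 7.68
tool_pos: [543.0, 291.1, 207.6]
tcp_rot: [3.138, 0.01, 3.142]
contact_force: [0.4, 0.1, -0.0]
grip_width: 45.6
finger_force: 0.0
```

Request:
send_rows(
  offset=[
    [0,-0.4,0],
    [0,-0.8,0],
    [0,-1.0,0],
  ],
  delta_rot=[
    [0,0,0],
    [0,0,0],
    [0,0,0],
  ],
)

```text
time: 8.05
tool_pos: [540.6, 167.9, 202.0]
tcp_rot: [-3.141, 0.0, 3.14]
contact_force: [0.5, 0.5, -0.7]
grip_width: 75.8
finger_force: 0.0
```

```bash
cat > look.py <<'E'
from h import *
import sys
ct=optics.get_calibration('top')
snap('top','top_%d.png'%(get_obs()['time']*100))
for b in finder.silhouettes('pot_a','top'):
    m=b['region'];v,u=np.nonzero(m);x=b['box']
    im=0
    print('top',[round(i) for i in x],'z48:',at_z(ct,((x[0]+x[2])/2,(x[1]+x[3])/2),45).round(1)[:2],round(b['confidence'],2))
if 'w' in sys.argv:
    snap('wrist'); cw=optics.get_calibration('wrist')
    for b in finder.silhouettes('pot_a','wrist'):
        x=b['box']; print('wrist',[round(i) for i in x],at_z(cw,((x[0]+x[2])/2,(x[1]+x[3])/2),30).round(1)[:2],round(b['confidence'],2))
print(get_obs()['tool_pos'])
E
python3 look.py w
```

```text
top [336, 201, 359, 229] z48: [538.3 -74.8] 0.86
top [319, 252, 345, 274] z48: [449.4 -49. ] 0.85
top [350, 290, 377, 318] z48: [ 377.5 -107.6] 0.8
top [308, 293, 331, 321] z48: [369.6 -28. ] 0.79
top [266, 203, 290, 228] z48: [533.4  51.9] 0.76
top [335, 143, 359, 170] z48: [648.3 -71.7] 0.73
top [96, 188, 187, 261] z48: [509.5 301. ] 0.65
wrist [25, 3, 109, 34] [389.3 -25.2] 0.98
wrist [7, 181, 82, 238] [539.1 -66.2] 0.93
wrist [12, 71, 102, 129] [450.1 -41.2] 0.9
wrist [0, 0, 28, 44] [390.  -68.7] 0.74
wrist [153, 175, 221, 238] [537.6  58. ] 0.7
wrist [324, 44, 631, 372] [539.9 301.1] 0.4
[540.6806908  170.10363372 202.3274906 ]
```

Request:
send_rows(
  offset=[
    [0.025,-0.4,0],
    [0.05,-0.8,0],
    [0.05,-0.98,0],
    [0.05,-0.98,0],
    [0.05,-0.98,0],
  ],
  delta_rot=[
    [0,0,0],
    [0,0,0],
    [0,0,0],
    [0,0,0],
    [0,0,0],
  ],
)

```text
time: 8.88
tool_pos: [534.7, 53.8, 202.5]
tcp_rot: [3.141, 0.0, -3.141]
contact_force: [0.3, 0.0, -0.2]
grip_width: 92.1
finger_force: 0.0
```

```bash
python3 - <<'E'
from h import *
o=get_obs();cw=optics.get_calibration('wrist');im=snap('wrist','w2.png'); ct=optics.get_calibration('top')
print(o['tool_pos'])
for b in finder.pinpoint('pot_a','wrist'): print('pin',np.round(b['uv']),at_z(cw,b['uv'],0).round(1),round(b['confidence'],2))
for b in finder.silhouettes('pot_a','wrist'): print('box',np.round(b['box']),round(b['confidence'],2))
print('expected cap',proj(cw,(534.5,51,48)),proj(cw,(534.5,51,0)))
E
```

```text
[534.68012812  53.82458057 202.54100271]
pin [133.  21.] [ 380.1 -101.6    0. ] 0.89
pin [186. 207.] [538.  -68.4   0. ] 0.88
pin [226. 135.] [474.6 -28.2   0. ] 0.72
pin [320. 205.] [536.7  53.5   0. ] 0.63
pin [222.  13.] [375.4 -27.    0. ] 0.59
box [294. 182. 349. 246.] 0.94
box [182. 336. 212. 367.] 0.84
box [177.   1. 251.  39.] 0.77
box [141. 186. 205. 246.] 0.75
box [181. 108. 251. 160.] 0.73
box [ 74.   1. 155.  43.] 0.68
box [  0. 251.  34. 265.] 0.38
expected cap [316.26543496 213.72114314] [316.77178948 202.75775606]
```

View pics/w2.png

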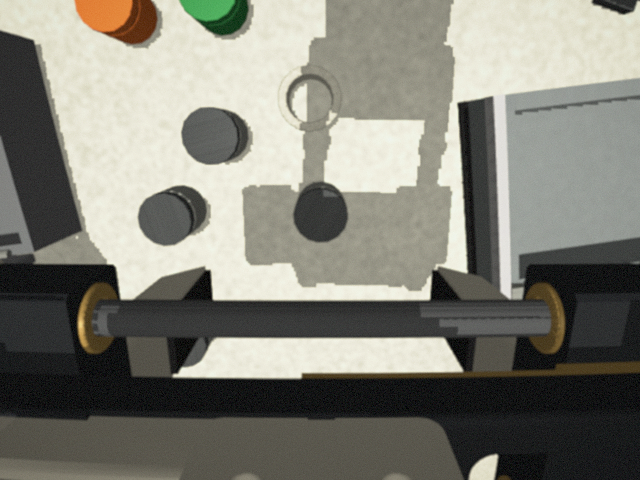

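The wrist view has the pot's cap at (320,212), which puts the pot at about (534,53.5), right under the tool. Descending, gripping and lifting to weigh it.

Request:
send_rows(
  offset=[
    [0,0,0.25],
    [0,0,0.5],
    [0,0,0.75],
    [0,0,0.95],
  ],
  delta_rot=[
    [0,0,0],
    [0,0,0],
    [0,0,0],
    [0,0,0],
  ],
)

```text
time: 9.52
tool_pos: [534.3, 53.4, 87.5]
tcp_rot: [3.141, -0.001, -3.141]
contact_force: [0.2, 0.2, -0.5]
grip_width: 91.6
finger_force: 0.0
```

Request:
send_rows(
  offset=[
    [0,0,0.2],
    [0,0,0.4],
    [0,0,0.55],
    [0,0,0.63],
    [0,0,0.63],
  ],
  delta_rot=[
    [0,0,0],
    [0,0,0],
    [0,0,0],
    [0,0,0],
    [0,0,0],
  ],
)

```text
time: 10.15
tool_pos: [534.3, 52.9, 12.8]
tcp_rot: [3.141, -0.001, -3.141]
contact_force: [0.0, 0.4, 0.1]
grip_width: 91.4
finger_force: 0.0
```

Request:
send_rows(
  offset=[
    [0,0,0],
    [0,0,0],
    [0,0,0],
    [0,0,0],
    [0,0,0],
    [0,0,0],
    [0,0,0],
  ],
  delta_rot=[
    [0,0,0],
    [0,0,0],
    [0,0,0],
    [0,0,0],
    [0,0,0],
    [0,0,0],
    [0,0,0],
  ],
  grip=0.2,
)

```text
time: 11.02
tool_pos: [534.6, 52.6, 13.2]
tcp_rot: [3.141, 0.0, 3.141]
contact_force: [-0.2, 2.6, 1.3]
grip_width: 43.5
finger_force: 30.0
```

Request:
send_rows(
  offset=[
    [0,0,-0.1],
    [0,0,-0.3],
    [0,0,-0.6],
    [0,0,-0.9],
    [0,0,-0.95],
    [0,0,-0.95],
    [0,0,-0.95],
    [0,0,-0.95],
  ],
  delta_rot=[
    [0,0,0],
    [0,0,0],
    [0,0,0],
    [0,0,0],
    [0,0,0],
    [0,0,0],
    [0,0,0],
    [0,0,0],
  ],
)

```text
time: 12.02
tool_pos: [533.8, 52.5, 125.7]
tcp_rot: [3.141, -0.003, 3.141]
contact_force: [0.5, 0.9, -5.7]
grip_width: 43.6
finger_force: 30.0
```

5.7 N means it is heavy, so it goes to the safe. Moving there while raised, then looking at the well.

Request:
send_rows(
  offset=[
    [0,0.2,-0.2],
    [0.05,0.5,-0.4],
    [0.05,0.8,-0.5],
    [0.05,1,-0.5],
  ],
  delta_rot=[
    [0,0,0],
    [0,0,0],
    [0,0,0],
    [0,0,0],
  ],
)

```text
time: 12.52
tool_pos: [528.7, 174.1, 187.6]
tcp_rot: [3.141, 0.001, -3.141]
contact_force: [0.7, -0.4, -6.0]
grip_width: 43.8
finger_force: 30.0
```

Request:
send_rows(
  offset=[
    [0.03,0.3,0],
    [0.06,0.6,0],
    [0.1,0.8,0],
    [0.1,0.9,0],
    [0.1,0.9,0],
  ],
  delta_rot=[
    [0,0,0],
    [0,0,0],
    [0,0,0],
    [0,0,0],
    [0,0,0],
  ],
)

```text
time: 13.15
tool_pos: [516.5, 280.6, 186.5]
tcp_rot: [-3.141, -0.001, -3.141]
contact_force: [0.2, -0.3, -5.6]
grip_width: 43.5
finger_force: 30.0
```

```bash
python3 - <<'E'
from h import *
o=get_obs();cw=optics.get_calibration('wrist');im=snap('wrist'); print(o['tool_pos'],o['contact_force'])
g=im[:,:,::-1].copy()
np.save('cw.npy',np.array(cw['world_from_camera']))
# overlay predicted well rim & pot slots
def W(x,y): c,s=np.cos(.142),np.sin(.142); return np.array([505.5+c*x-s*y,280.6+s*x+c*y])
for z,col in [(64,(0,0,255)),(10,(0,255,0))]:
    pts=[proj(cw,[*W(x,y),z]).round().astype(int) for x,y in [(-65,-85),(-65,85),(65,85),(65,-85)]]
    cv2.polylines(g,[np.array(pts).reshape(-1,1,2)],True,col,1)
for x,y in [(14,35),(14,-35),(-36,35),(-36,-35)]: cv2.circle(g,tuple(proj(cw,[*W(x,y),10]).round().astype(int).tolist()),3,(255,0,255),-1)
cv2.imwrite('pics/w3.png',g)
for b in finder.pinpoint('safe_well','wrist'): print(b['uv'],b['confidence'],at_z(cw,b['uv'],10))
E
```

```text
[516.45700376 280.5951913  186.49678872] [ 0.24829715 -0.27232528 -5.60780252]
[327.5, 197.9] 0.73 [507.31028104 286.82946102  10.        ]
```

View pics/w3.png

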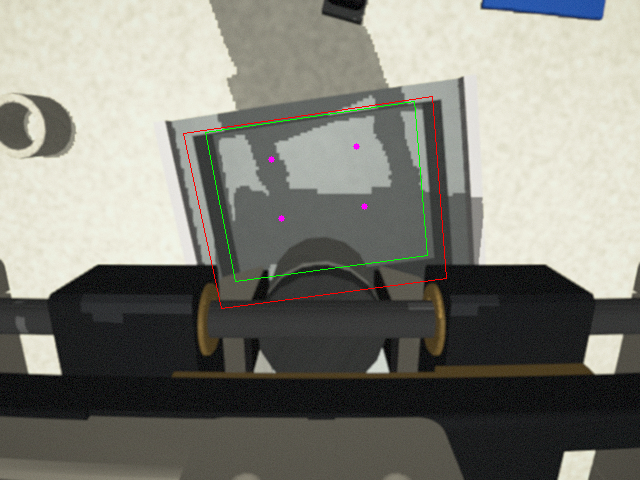

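The actual well sits about 5 mm further in +y than my overlay, and `safe_well` agrees, so the origin is about (507,285.5). Placing the pot at safe (14,35), which is world (516,322).

Request:
send_rows(
  offset=[
    [0,0.15,0.1],
    [0,0.345,0.3],
    [0,0.345,0.6],
    [0,0.345,0.9],
    [0,0.345,0.9],
  ],
  delta_rot=[
    [0,0,0],
    [0,0,0],
    [0,0,0],
    [0,0,0],
    [0,0,0],
  ],
)

```text
time: 13.88
tool_pos: [514.4, 321.0, 75.7]
tcp_rot: [-3.139, -0.007, 3.141]
contact_force: [-0.6, -0.1, -5.4]
grip_width: 43.9
finger_force: 30.0
```

Request:
send_rows(
  offset=[
    [0,0,0.15],
    [0,0,0.25],
    [0,0,0.35],
    [0,0,0.4],
    [0,0,0.44],
    [0,0,0.44],
  ],
  delta_rot=[
    [0,0,0],
    [0,0,0],
    [0,0,0],
    [0,0,0],
    [0,0,0],
    [0,0,0],
  ],
)

```text
time: 14.62
tool_pos: [516.5, 321.8, 26.2]
tcp_rot: [-3.142, -0.0, 3.141]
contact_force: [0.3, -0.4, -5.1]
grip_width: 43.1
finger_force: 30.0
```

Request:
send_rows(
  offset=[
    [0,0,0.01],
    [0,0,0.025],
    [0,0,0.025],
  ],
  delta_rot=[
    [0,0,0],
    [0,0,0],
    [0,0,0],
  ],
)

```text
time: 15.0
tool_pos: [516.5, 321.9, 23.3]
tcp_rot: [3.142, -0.0, 3.141]
contact_force: [-0.2, -0.3, -5.2]
grip_width: 43.6
finger_force: 30.0
```

Request:
send_rows(
  offset=[
    [0,0,0],
    [0,0,0],
    [0,0,0],
    [0,0,0],
  ],
  delta_rot=[
    [0,0,0],
    [0,0,0],
    [0,0,0],
    [0,0,0],
  ],
  grip=0.56,
)

```text
time: 15.5
tool_pos: [516.8, 322.0, 23.6]
tcp_rot: [3.141, 0.001, 3.141]
contact_force: [0.5, -0.1, 0.2]
grip_width: 51.6
finger_force: 0.0
```

Request:
send_rows(
  offset=[
    [0,0,-0.1],
    [0,0,-0.3],
    [0,0,-0.6],
    [0,0,-1],
    [0,0,-1],
  ],
  delta_rot=[
    [0,0,0],
    [0,0,0],
    [0,0,0],
    [0,0,0],
    [0,0,0],
  ],
)

```text
time: 16.12
tool_pos: [518.9, 323.0, 148.7]
tcp_rot: [3.138, 0.009, 3.142]
contact_force: [0.3, 0.2, -0.3]
grip_width: 51.2
finger_force: 0.0
```

Request:
send_rows(
  offset=[
    [0,-0.2,-0.2],
    [0,-0.5,-0.5],
    [0,-0.9,-0.5],
    [0,-1,-0.5],
  ],
  delta_rot=[
    [0,0,0],
    [0,0,0],
    [0,0,0],
    [0,0,0],
  ],
  grip=1,
)

```text
time: 16.62
tool_pos: [516.3, 199.6, 203.6]
tcp_rot: [-3.141, -0.0, 3.139]
contact_force: [0.0, -0.3, 0.4]
grip_width: 87.0
finger_force: 0.0
```

Request:
send_rows(
  offset=[
    [-0.05,-0.3,0],
    [-0.1,-0.7,0],
    [-0.15,-1,0],
  ],
  delta_rot=[
    [0,0,0],
    [0,0,0],
    [0,0,0],
  ],
)

```text
time: 17.0
tool_pos: [534.3, 80.9, 202.8]
tcp_rot: [3.141, -0.001, 3.141]
contact_force: [0.1, -0.1, -0.6]
grip_width: 91.8
finger_force: 0.0
```

Request:
send_rows(
  offset=[
    [0,-0.3,0],
    [0,-0.7,0],
    [0,-1,0],
    [0,-1,0],
  ],
  delta_rot=[
    [0,0,0],
    [0,0,0],
    [0,0,0],
    [0,0,0],
  ],
)

```text
time: 17.5
tool_pos: [534.4, -39.7, 202.7]
tcp_rot: [3.141, -0.001, 3.138]
contact_force: [0.9, -0.3, 0.8]
grip_width: 91.9
finger_force: 0.0
```

```bash
cat > wl.py <<'E'
from h import *
o=get_obs();cw=optics.get_calibration('wrist');snap('wrist')
print(o['tool_pos'].round(1) if hasattr(o['tool_pos'],'round') else o['tool_pos'])
for b in finder.silhouettes('pot_a','wrist'):
    x=b['box'];print('box',np.round(x),at_z(cw,((x[0]+x[2])/2,(x[1]+x[3])/2),30).round(1)[:2],round(b['confidence'],2))
for b in finder.pinpoint('pot_a','wrist'): print('pin',np.round(b['uv']),at_z(cw,b['uv'],0).round(1)[:2],round(b['confidence'],2))
E
python3 wl.py; python3 look.py
```

```text
[534.4 -39.7 202.7]
box [264. 335. 317. 368.] [667.1 -67.4] 0.97
box [200.   0. 269.  42.] [ 388.6 -103.5] 0.85
box [257. 188. 307. 246.] [540.4 -71.6] 0.72
box [307.   2. 366.  35.] [387.4 -26.5] 0.6
box [306. 106. 360. 163.] [473.5 -29.1] 0.57
pin [331. 137.] [476. -30.] 0.97
pin [334.  10.] [373.2 -27.1] 0.95
pin [241.  17.] [ 377.9 -103.7] 0.66
pin [286. 207.] [537.8 -70.8] 0.6
top [120, 208, 148, 233] z48: [516.3 315.1] 0.98
top [336, 216, 358, 229] z48: [525.1 -74.6] 0.61
top [310, 237, 338, 262] z48: [474.1 -33.6] 0.6
[534.494244   -36.83614208 203.1816626 ]
```

The knock has happened: the pot that was at (450,-48) now stands at (476,-30). Next is the pot at (538,-71).

Request:
send_rows(
  offset=[
    [-0.03,-0.285,0.1],
    [-0.03,-0.285,0.4],
    [-0.03,-0.285,0.7],
    [-0.03,-0.285,0.95],
  ],
  delta_rot=[
    [0,0,0],
    [0,0,0],
    [0,0,0],
    [0,0,0],
  ],
)

```text
time: 18.25
tool_pos: [537.9, -71.2, 88.0]
tcp_rot: [3.141, -0.001, -3.14]
contact_force: [0.9, -0.8, 0.7]
grip_width: 92.2
finger_force: 0.0
```

Request:
send_rows(
  offset=[
    [0,0,0.2],
    [0,0,0.4],
    [0,0,0.55],
    [0,0,0.63],
    [0,0,0.63],
  ],
  delta_rot=[
    [0,0,0],
    [0,0,0],
    [0,0,0],
    [0,0,0],
    [0,0,0],
  ],
)

```text
time: 18.88
tool_pos: [538.0, -71.7, 13.4]
tcp_rot: [3.141, -0.001, -3.141]
contact_force: [-0.8, 0.4, -0.1]
grip_width: 91.7
finger_force: 0.0
```

Request:
send_rows(
  offset=[
    [0,0,0],
    [0,0,0],
    [0,0,0],
    [0,0,0],
    [0,0,0],
    [0,0,0],
    [0,0,0],
  ],
  delta_rot=[
    [0,0,0],
    [0,0,0],
    [0,0,0],
    [0,0,0],
    [0,0,0],
    [0,0,0],
    [0,0,0],
  ],
  grip=0.2,
)

```text
time: 19.75
tool_pos: [538.1, -72.3, 13.8]
tcp_rot: [3.142, 0.0, 3.141]
contact_force: [0.4, -0.8, 1.6]
grip_width: 43.7
finger_force: 30.0
```

Request:
send_rows(
  offset=[
    [0,0,-0.1],
    [0,0,-0.3],
    [0,0,-0.6],
    [0,0,-0.9],
    [0,0,-1],
    [0,0,-1],
    [0,0,-1],
    [0,0,-1],
  ],
  delta_rot=[
    [0,0,0],
    [0,0,0],
    [0,0,0],
    [0,0,0],
    [0,0,0],
    [0,0,0],
    [0,0,0],
    [0,0,0],
  ],
)

```text
time: 20.75
tool_pos: [537.4, -72.2, 132.3]
tcp_rot: [3.141, -0.003, 3.141]
contact_force: [-0.1, 0.5, -2.1]
grip_width: 43.6
finger_force: 30.0
```

2.1 N means light (empty), so it goes to the case. Moving over and checking the case pose with the wrist camera.

Request:
send_rows(
  offset=[
    [0,-0.2,-0.2],
    [0.1,-0.4,-0.4],
    [0.2,-0.7,-0.5],
    [0.3,-0.9,-0.5],
  ],
  delta_rot=[
    [0,0,0],
    [0,0,0],
    [0,0,0],
    [0,0,0],
  ],
)

```text
time: 21.25
tool_pos: [502.0, -181.8, 193.9]
tcp_rot: [-3.141, 0.001, 3.141]
contact_force: [0.5, 0.6, -1.6]
grip_width: 43.5
finger_force: 30.0
```

Request:
send_rows(
  offset=[
    [0.1,-0.3,0],
    [0.15,-0.6,0],
    [0.15,-0.8,0],
    [0.15,-0.8,0],
    [0.15,-0.8,0],
  ],
  delta_rot=[
    [0,0,0],
    [0,0,0],
    [0,0,0],
    [0,0,0],
    [0,0,0],
  ],
)

```text
time: 21.88
tool_pos: [484.2, -275.4, 193.2]
tcp_rot: [3.14, -0.001, -3.141]
contact_force: [-0.2, 0.9, -1.7]
grip_width: 43.9
finger_force: 30.0
```

```bash
python3 - <<'E'
from h import *
o=get_obs();cw=optics.get_calibration('wrist');im=snap('wrist'); print(o['tool_pos'],o['contact_force'])
g=im[:,:,::-1].copy()
def W(x,y): c,s=np.cos(.124),np.sin(.124); return np.array([489+c*x-s*y,-285+s*x+c*y])
for z,col in [(68,(0,0,255)),(8,(0,255,0))]:
    pts=[proj(cw,[*W(x,y),z]).round().astype(int) for x,y in [(-77,-97),(-77,97),(77,97),(77,-97)]]
    cv2.polylines(g,[np.array(pts).reshape(-1,1,2)],True,col,1)
cv2.imwrite('pics/w4.png',g)
for n in ['case_floor','lid_hinge']:
  for b in finder.pinpoint(n,'wrist'): print(n,b['uv'],b['confidence'],at_z(cw,b['uv'],8 if n=='case_floor' else 68))
E
```

```text
[ 484.18597121 -275.39771642  193.20837   ] [-0.18327898  0.86324038 -1.7342629 ]
case_floor [305.6, 211.2] 0.94 [ 488.11788339 -287.61161421    8.        ]
```

View pics/w4.png

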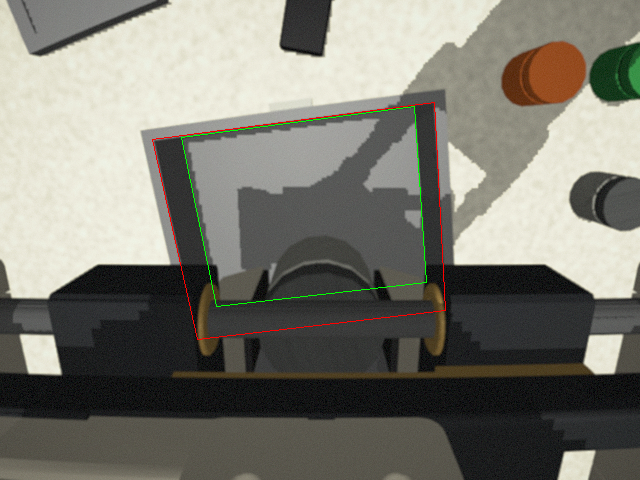

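The overlay matches the case rim and floor, so the origin is (489,-285). Placing the pot at case (8,-45), which is world (502,-328).

Request:
send_rows(
  offset=[
    [-0.08,-0.25,0.05],
    [-0.15,-0.44,0.2],
    [-0.15,-0.44,0.5],
    [-0.15,-0.44,0.8],
    [-0.15,-0.44,0.9],
    [-0.15,-0.44,0.9],
  ],
  delta_rot=[
    [0,0,0],
    [0,0,0],
    [0,0,0],
    [0,0,0],
    [0,0,0],
    [0,0,0],
  ],
)

```text
time: 22.78
tool_pos: [502.3, -328.7, 85.7]
tcp_rot: [3.141, -0.001, -3.141]
contact_force: [0.7, -0.9, -1.5]
grip_width: 43.3
finger_force: 30.0
```

Request:
send_rows(
  offset=[
    [0,0,0.15],
    [0,0,0.3],
    [0,0,0.42],
    [0,0,0.49],
    [0,0,0.52],
    [0,0,0.52],
  ],
  delta_rot=[
    [0,0,0],
    [0,0,0],
    [0,0,0],
    [0,0,0],
    [0,0,0],
    [0,0,0],
  ],
)

```text
time: 23.52
tool_pos: [502.2, -329.3, 23.5]
tcp_rot: [-3.141, 0.0, 3.142]
contact_force: [-0.2, -1.7, -1.6]
grip_width: 43.3
finger_force: 30.0
```

Request:
send_rows(
  offset=[
    [0,0,0.01],
    [0,0,0.015],
    [0,0,0.015],
  ],
  delta_rot=[
    [0,0,0],
    [0,0,0],
    [0,0,0],
  ],
)

```text
time: 23.9
tool_pos: [502.3, -329.3, 21.8]
tcp_rot: [-3.141, 0.001, 3.141]
contact_force: [-0.6, -0.4, -0.5]
grip_width: 43.5
finger_force: 30.0
```

Request:
send_rows(
  offset=[
    [0,0,0],
    [0,0,0],
    [0,0,0],
    [0,0,0],
  ],
  delta_rot=[
    [0,0,0],
    [0,0,0],
    [0,0,0],
    [0,0,0],
  ],
  grip=0.6,
)

```text
time: 24.4
tool_pos: [502.1, -329.1, 21.5]
tcp_rot: [3.142, 0.0, 3.141]
contact_force: [-0.2, 0.1, -0.1]
grip_width: 54.8
finger_force: 0.0
```

Request:
send_rows(
  offset=[
    [0,0,-0.1],
    [0,0,-0.3],
    [0,0,-0.6],
    [0,0,-1],
    [0,0,-1],
  ],
  delta_rot=[
    [0,0,0],
    [0,0,0],
    [0,0,0],
    [0,0,0],
    [0,0,0],
  ],
)

```text
time: 25.02
tool_pos: [504.1, -330.8, 146.7]
tcp_rot: [-3.135, 0.007, -3.142]
contact_force: [0.2, 0.4, 0.0]
grip_width: 55.1
finger_force: 0.0
```

Request:
send_rows(
  offset=[
    [0.05,0.2,-0.2],
    [0.1,0.5,-0.5],
    [0.1,0.9,-0.5],
    [0.1,1,-0.5],
  ],
  delta_rot=[
    [0,0,0],
    [0,0,0],
    [0,0,0],
    [0,0,0],
  ],
  grip=1,
)

```text
time: 25.52
tool_pos: [489.7, -206.8, 201.9]
tcp_rot: [3.141, 0.0, -3.139]
contact_force: [-0.6, -0.0, -0.2]
grip_width: 89.3
finger_force: 0.0
```

Request:
send_rows(
  offset=[
    [0.05,0.4,0],
    [0.1,0.8,0],
    [0.1,1,0],
  ],
  delta_rot=[
    [0,0,0],
    [0,0,0],
    [0,0,0],
  ],
)

```text
time: 25.9
tool_pos: [477.4, -87.6, 201.1]
tcp_rot: [3.141, -0.001, -3.141]
contact_force: [-0.1, 0.5, 0.1]
grip_width: 91.5
finger_force: 0.0
```

Request:
send_rows(
  offset=[
    [0,0.25,0],
    [0,0.5,0],
    [0,0.5,0],
    [0,0.5,0],
  ],
  delta_rot=[
    [0,0,0],
    [0,0,0],
    [0,0,0],
    [0,0,0],
  ],
)

```text
time: 26.4
tool_pos: [478.2, -29.9, 201.3]
tcp_rot: [-3.141, -0.0, 3.141]
contact_force: [-0.2, -0.5, 0.3]
grip_width: 91.7
finger_force: 0.0
```

```bash
python3 wl.py; python3 look.py
```

```text
[478.2 -29.9 201.3]
box [292. 175. 350. 234.] [474.1 -29.1] 0.96
box [  4. 211.  21. 256.] [ 498.  -298.2] 0.95
box [262. 353. 304. 376.] [623.6 -64.4] 0.87
box [192.  47. 258. 113.] [ 375.3 -103.7] 0.72
box [291.  39. 354. 107.] [370.9 -27.6] 0.67
pin [234.  86.] [ 377.1 -102.3] 0.97
pin [321. 200.] [475.1 -29.2] 0.85
pin [  1. 231.] [ 503.3 -333.6] 0.83
pin [324.  81.] [373.3 -26.4] 0.78
pin [283. 369.] [647.8 -67.4] 0.71
top [117, 205, 149, 236] z48: [516.9 317.1] 0.97
top [347, 290, 380, 319] z48: [ 376.  -107.6] 0.8
top [466, 228, 499, 252] z48: [ 500.5 -329.8] 0.77
top [332, 144, 358, 166] z48: [651.2 -67.6] 0.71
top [307, 292, 332, 319] z48: [372.  -27.8] 0.6
top [418, 164, 555, 203] z48: [ 607.8 -338.1] 0.33
[478.1267755  -29.88457761 201.41897647]
```

The third pot is at (475,-29) and the tape roll is close by at (445,42). I'll approach with a narrower opening so the fingers clear it.

Request:
send_rows(
  offset=[
    [0.01,0.005,0.1],
    [0.01,0.005,0.4],
    [0.01,0.005,0.7],
    [0.01,0.005,0.94],
    [0.01,0.005,0.94],
  ],
  delta_rot=[
    [0,0,0],
    [0,0,0],
    [0,0,0],
    [0,0,0],
    [0,0,0],
  ],
  grip=0.63,
)

```text
time: 27.28
tool_pos: [475.0, -28.2, 86.5]
tcp_rot: [3.14, -0.005, 3.141]
contact_force: [-0.1, 0.1, 0.6]
grip_width: 57.8
finger_force: 0.0
```

Request:
send_rows(
  offset=[
    [0,0,0.2],
    [0,0,0.4],
    [0,0,0.55],
    [0,0,0.62],
    [0,0,0.62],
  ],
  delta_rot=[
    [0,0,0],
    [0,0,0],
    [0,0,0],
    [0,0,0],
    [0,0,0],
  ],
)

```text
time: 27.9
tool_pos: [477.2, -28.6, 14.7]
tcp_rot: [3.142, 0.0, 3.141]
contact_force: [0.2, 0.2, -0.9]
grip_width: 57.7
finger_force: 0.0
```

Request:
send_rows(
  offset=[
    [0,0,0],
    [0,0,0],
    [0,0,0],
    [0,0,0],
    [0,0,0],
    [0,0,0],
  ],
  delta_rot=[
    [0,0,0],
    [0,0,0],
    [0,0,0],
    [0,0,0],
    [0,0,0],
    [0,0,0],
  ],
  grip=0.2,
)

```text
time: 28.65
tool_pos: [477.6, -28.8, 15.1]
tcp_rot: [-3.141, 0.002, 3.142]
contact_force: [-1.1, -1.1, 6.5]
grip_width: 43.3
finger_force: 30.0
```

Request:
send_rows(
  offset=[
    [0,0,-0.1],
    [0,0,-0.3],
    [0,0,-0.6],
    [0,0,-0.9],
    [0,0,-1],
    [0,0,-1],
    [0,0,-1],
    [0,0,-1],
  ],
  delta_rot=[
    [0,0,0],
    [0,0,0],
    [0,0,0],
    [0,0,0],
    [0,0,0],
    [0,0,0],
    [0,0,0],
    [0,0,0],
  ],
)

```text
time: 29.65
tool_pos: [476.2, -28.4, 133.1]
tcp_rot: [3.141, -0.002, 3.141]
contact_force: [-0.3, 0.1, -1.8]
grip_width: 43.3
finger_force: 30.0
```

1.8 N, also light. Placing it at case (8,45), which is world (491,-239).

Request:
send_rows(
  offset=[
    [0,-0.2,-0.2],
    [-0.03,-0.4,-0.25],
    [-0.06,-0.7,-0.25],
    [-0.06,-0.88,-0.25],
  ],
  delta_rot=[
    [0,0,0],
    [0,0,0],
    [0,0,0],
    [0,0,0],
  ],
)

```text
time: 30.15
tool_pos: [484.0, -135.5, 163.5]
tcp_rot: [3.141, -0.001, 3.141]
contact_force: [-0.3, -1.2, -1.1]
grip_width: 43.6
finger_force: 30.0
```

Request:
send_rows(
  offset=[
    [-0.03,-0.3,0],
    [-0.06,-0.6,0],
    [-0.06,-0.8,0],
    [-0.06,-0.88,0.1],
    [-0.06,-0.88,0.3],
    [-0.06,-0.88,0.6],
    [-0.06,-0.88,0.8],
    [-0.06,-0.88,0.8],
  ],
  delta_rot=[
    [0,0,0],
    [0,0,0],
    [0,0,0],
    [0,0,0],
    [0,0,0],
    [0,0,0],
    [0,0,0],
    [0,0,0],
  ],
)

```text
time: 31.15
tool_pos: [489.6, -237.9, 65.6]
tcp_rot: [3.138, -0.005, -3.141]
contact_force: [0.6, 0.3, -1.8]
grip_width: 43.4
finger_force: 30.0
```

Request:
send_rows(
  offset=[
    [0,0,0.1],
    [0,0,0.2],
    [0,0,0.29],
    [0,0,0.33],
    [0,0,0.33],
  ],
  delta_rot=[
    [0,0,0],
    [0,0,0],
    [0,0,0],
    [0,0,0],
    [0,0,0],
  ],
)

```text
time: 31.78
tool_pos: [491.2, -239.6, 28.4]
tcp_rot: [3.141, -0.0, 3.141]
contact_force: [-0.1, -0.5, -1.3]
grip_width: 43.2
finger_force: 30.0
```

Request:
send_rows(
  offset=[
    [0,0,0.02],
    [0,0,0.042],
    [0,0,0.042],
  ],
  delta_rot=[
    [0,0,0],
    [0,0,0],
    [0,0,0],
  ],
)

```text
time: 32.15
tool_pos: [491.2, -239.7, 23.6]
tcp_rot: [3.141, -0.0, 3.141]
contact_force: [0.8, 0.7, -1.2]
grip_width: 43.2
finger_force: 30.0
```

Request:
send_rows(
  offset=[
    [0,0,0],
    [0,0,0],
    [0,0,0],
    [0,0,0],
  ],
  delta_rot=[
    [0,0,0],
    [0,0,0],
    [0,0,0],
    [0,0,0],
  ],
  grip=0.6,
)

```text
time: 32.65
tool_pos: [491.4, -239.8, 23.8]
tcp_rot: [-3.142, 0.0, 3.141]
contact_force: [-0.2, -0.3, -0.0]
grip_width: 55.1
finger_force: 0.0
```

Request:
send_rows(
  offset=[
    [0,0,-0.1],
    [0,0,-0.3],
    [0,0,-0.6],
    [0,0,-1],
    [0,0,-1],
  ],
  delta_rot=[
    [0,0,0],
    [0,0,0],
    [0,0,0],
    [0,0,0],
    [0,0,0],
  ],
)

```text
time: 33.28
tool_pos: [493.3, -241.1, 148.3]
tcp_rot: [-3.137, 0.007, 3.142]
contact_force: [-0.3, 0.4, -0.3]
grip_width: 55.0
finger_force: 0.0
```

Request:
send_rows(
  offset=[
    [0,0.2,-0.2],
    [0,0.5,-0.5],
    [0,0.9,-0.5],
    [0,1,-0.5],
  ],
  delta_rot=[
    [0,0,0],
    [0,0,0],
    [0,0,0],
    [0,0,0],
  ],
  grip=1,
)

```text
time: 33.78
tool_pos: [490.8, -117.4, 203.7]
tcp_rot: [3.141, -0.0, -3.139]
contact_force: [0.5, -1.0, 0.2]
grip_width: 89.5
finger_force: 0.0
```

Request:
send_rows(
  offset=[
    [-0.1,0.3,0],
    [-0.4,0.62,0],
    [-0.8,0.62,0],
    [-0.9,0.62,0],
    [-0.9,0.62,0],
  ],
  delta_rot=[
    [0,0,0],
    [0,0,0],
    [0,0,0],
    [0,0,0],
    [0,0,0],
  ],
)

```text
time: 34.4
tool_pos: [598.9, -45.9, 202.4]
tcp_rot: [3.141, -0.002, 3.141]
contact_force: [-0.3, 0.1, 0.8]
grip_width: 92.0
finger_force: 0.0
```

Request:
send_rows(
  offset=[
    [-0.2,0,0],
    [-0.4,-0.2,0],
    [-0.4,-0.2,0],
    [-0.4,-0.2,0],
  ],
  delta_rot=[
    [0,0,0],
    [0,0,0],
    [0,0,0],
    [0,0,0],
  ],
)

```text
time: 34.9
tool_pos: [646.0, -69.6, 203.5]
tcp_rot: [3.141, -0.001, 3.141]
contact_force: [0.4, 0.5, -0.9]
grip_width: 91.8
finger_force: 0.0
```

```bash
python3 wl.py; python3 look.py
```

```text
[646.  -69.6 203.5]
box [ 3.  7. 35. 67.] [ 506.3 -306. ] 0.89
box [295. 184. 349. 248.] [651.9 -67.6] 0.81
box [ 53.   0. 140.  42.] [ 497.2 -241. ] 0.64
pin [324. 207.] [649.8 -65.6] 0.97
pin [17. 42.] [ 503.  -330.1] 0.7
pin [112.  16.] [ 486.3 -242.6] 0.58
top [118, 206, 150, 232] z48: [518.4 315.5] 0.87
top [468, 227, 498, 252] z48: [ 501. -330.] 0.78
top [419, 234, 452, 257] z48: [ 486.5 -239.4] 0.64
top [88, 103, 198, 190] z48: [655.6 308.2] 0.56
[646.88355218 -68.96374206 204.06361157]
```

Request:
send_rows(
  offset=[
    [-0.025,0.017,0.1],
    [-0.025,0.017,0.4],
    [-0.025,0.017,0.7],
    [-0.025,0.017,0.95],
    [-0.025,0.017,0.95],
  ],
  delta_rot=[
    [0,0,0],
    [0,0,0],
    [0,0,0],
    [0,0,0],
    [0,0,0],
  ],
  grip=0.8,
)

```text
time: 35.78
tool_pos: [648.3, -66.6, 86.3]
tcp_rot: [3.14, -0.006, -3.141]
contact_force: [0.2, 0.8, 0.1]
grip_width: 73.4
finger_force: 0.0
```

Request:
send_rows(
  offset=[
    [0,0,0.2],
    [0,0,0.4],
    [0,0,0.55],
    [0,0,0.63],
    [0,0,0.63],
  ],
  delta_rot=[
    [0,0,0],
    [0,0,0],
    [0,0,0],
    [0,0,0],
    [0,0,0],
  ],
)

```text
time: 36.4
tool_pos: [650.3, -67.3, 14.0]
tcp_rot: [3.141, -0.0, 3.142]
contact_force: [0.1, -0.5, -0.2]
grip_width: 73.4
finger_force: 0.0
```

Request:
send_rows(
  offset=[
    [0,0,0],
    [0,0,0],
    [0,0,0],
    [0,0,0],
    [0,0,0],
    [0,0,0],
    [0,0,0],
  ],
  delta_rot=[
    [0,0,0],
    [0,0,0],
    [0,0,0],
    [0,0,0],
    [0,0,0],
    [0,0,0],
    [0,0,0],
  ],
  grip=0.2,
)

```text
time: 37.28
tool_pos: [650.6, -67.6, 14.5]
tcp_rot: [-3.141, 0.001, 3.141]
contact_force: [-0.7, -0.7, 5.2]
grip_width: 43.6
finger_force: 30.0
```

Request:
send_rows(
  offset=[
    [0,0,-0.1],
    [0,0,-0.3],
    [0,0,-0.6],
    [0,0,-0.9],
    [0,0,-1],
    [0,0,-1],
    [0,0,-1],
    [0,0,-1],
  ],
  delta_rot=[
    [0,0,0],
    [0,0,0],
    [0,0,0],
    [0,0,0],
    [0,0,0],
    [0,0,0],
    [0,0,0],
    [0,0,0],
  ],
)

```text
time: 38.28
tool_pos: [649.5, -67.1, 132.3]
tcp_rot: [3.141, -0.003, 3.141]
contact_force: [0.2, 0.0, -5.8]
grip_width: 43.5
finger_force: 30.0
```

5.8 N, so heavy. It goes to safe (-30,-32), which is world (482,249.5).

Request:
send_rows(
  offset=[
    [0.1,0.1,-0.2],
    [0.2,0.4,-0.25],
    [0.35,0.7,-0.25],
    [0.467,0.88,-0.25],
  ],
  delta_rot=[
    [0,0,0],
    [0,0,0],
    [0,0,0],
    [0,0,0],
  ],
)

```text
time: 38.78
tool_pos: [593.1, 40.0, 163.3]
tcp_rot: [3.141, -0.002, -3.141]
contact_force: [0.7, 0.2, -6.5]
grip_width: 43.3
finger_force: 30.0
```

Request:
send_rows(
  offset=[
    [0.16,0.3,0],
    [0.3,0.6,0],
    [0.467,0.88,0],
  ],
  delta_rot=[
    [0,0,0],
    [0,0,0],
    [0,0,0],
  ],
)

```text
time: 39.15
tool_pos: [537.4, 145.0, 163.4]
tcp_rot: [3.141, -0.001, 3.141]
contact_force: [-0.1, 0.1, -5.8]
grip_width: 43.5
finger_force: 30.0
```

Request:
send_rows(
  offset=[
    [0.16,0.3,0],
    [0.3,0.6,0],
    [0.467,0.8,0],
    [0.467,0.88,0],
    [0.467,0.88,0],
    [0.467,0.88,0],
  ],
  delta_rot=[
    [0,0,0],
    [0,0,0],
    [0,0,0],
    [0,0,0],
    [0,0,0],
    [0,0,0],
  ],
)

```text
time: 39.9
tool_pos: [482.8, 248.7, 163.8]
tcp_rot: [-3.141, -0.0, 3.141]
contact_force: [0.5, 0.3, -6.1]
grip_width: 43.6
finger_force: 30.0
```

Request:
send_rows(
  offset=[
    [0,0,0.2],
    [0,0,0.4],
    [0,0,0.6],
    [0,0,0.8],
    [0,0,0.9],
    [0,0,1.0],
    [0,0,1.0],
  ],
  delta_rot=[
    [0,0,0],
    [0,0,0],
    [0,0,0],
    [0,0,0],
    [0,0,0],
    [0,0,0],
    [0,0,0],
  ],
)

```text
time: 40.78
tool_pos: [482.1, 249.2, 43.6]
tcp_rot: [-3.141, -0.001, 3.141]
contact_force: [-0.4, 0.5, -6.0]
grip_width: 43.5
finger_force: 30.0
```

Request:
send_rows(
  offset=[
    [0,0,0.06],
    [0,0,0.11],
    [0,0,0.15],
    [0,0,0.15],
    [0,0,0.15],
  ],
  delta_rot=[
    [0,0,0],
    [0,0,0],
    [0,0,0],
    [0,0,0],
    [0,0,0],
  ],
)

```text
time: 41.4
tool_pos: [482.4, 249.6, 26.2]
tcp_rot: [3.141, 0.0, 3.141]
contact_force: [0.3, -0.7, -5.5]
grip_width: 43.7
finger_force: 30.0
```

Request:
send_rows(
  offset=[
    [0,0,0.01],
    [0,0,0.016],
    [0,0,0.016],
  ],
  delta_rot=[
    [0,0,0],
    [0,0,0],
    [0,0,0],
  ],
)

```text
time: 41.78
tool_pos: [482.3, 249.6, 24.5]
tcp_rot: [3.141, 0.0, 3.141]
contact_force: [-2.1, 0.1, -0.9]
grip_width: 43.7
finger_force: 30.0
```

Request:
send_rows(
  offset=[
    [0,0,0],
    [0,0,0],
    [0,0,0],
    [0,0,0],
  ],
  delta_rot=[
    [0,0,0],
    [0,0,0],
    [0,0,0],
    [0,0,0],
  ],
  grip=0.58,
)

```text
time: 42.28
tool_pos: [482.4, 249.6, 24.3]
tcp_rot: [3.141, 0.0, 3.141]
contact_force: [0.6, -0.2, 0.2]
grip_width: 53.0
finger_force: 0.0
```

Request:
send_rows(
  offset=[
    [0,0,-0.1],
    [0,0,-0.3],
    [0,0,-0.6],
    [0,0,-1],
    [0,0,-1],
  ],
  delta_rot=[
    [0,0,0],
    [0,0,0],
    [0,0,0],
    [0,0,0],
    [0,0,0],
  ],
)

```text
time: 42.9
tool_pos: [484.5, 250.4, 148.8]
tcp_rot: [3.139, 0.008, 3.142]
contact_force: [-0.0, 0.1, 0.4]
grip_width: 53.4
finger_force: 0.0
```

Request:
send_rows(
  offset=[
    [0,-0.2,-0.2],
    [0,-0.5,-0.5],
    [0,-0.9,-0.5],
    [0,-1,-0.5],
    [0,-1,-0.5],
  ],
  delta_rot=[
    [0,0,0],
    [0,0,0],
    [0,0,0],
    [0,0,0],
    [0,0,0],
  ],
  grip=0,
)

```text
time: 43.52
tool_pos: [481.9, 129.2, 203.8]
tcp_rot: [3.141, -0.001, 3.14]
contact_force: [-0.3, -0.1, -0.5]
grip_width: 7.5
finger_force: 0.0
```

```bash
python3 look.py; python3 - <<'E'
from h import *
snap('top','t_stowed.png'); snap('scene'); ct=optics.get_calibration('top');cs=optics.get_calibration('scene')
a=finder.pinpoint('door_grip','top');b=finder.pinpoint('door_grip','scene');print(a,b)
if a: print(at_z(ct,a[0]['uv'],99))
if b: print(at_z(cs,b[0]['uv'],99))
E
```

```text
top [306, 292, 333, 319] z48: [372.5 -27.6] 0.96
top [468, 226, 500, 251] z48: [ 502.8 -332. ] 0.95
top [346, 289, 377, 318] z48: [ 378.2 -104.5] 0.69
top [422, 232, 451, 259] z48: [ 486.9 -241.2] 0.64
[481.98583719 130.28696213 203.70884215]
[] [{'uv': [413.4, 309.7], 'confidence': 0.82}]
[580.5670544  294.40998312  99.        ]
```

View pics/t_stowed.png

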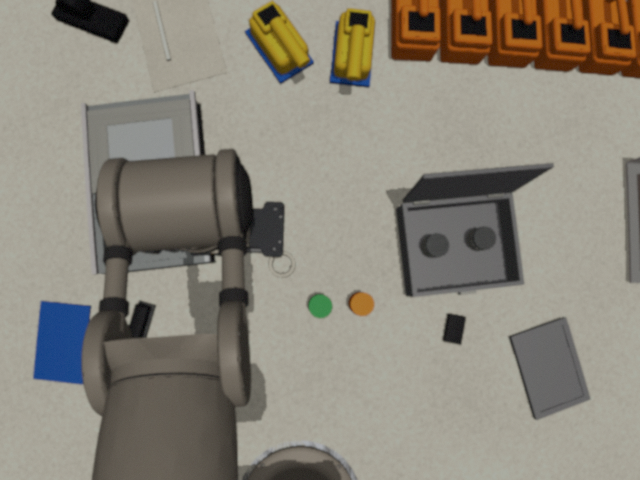

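All bench pots are stowed; the two light ones show in the case at (435,244) and (481,238). Moving beyond the handle and checking the two in the well on the way.

Request:
send_rows(
  offset=[
    [-0.2,0.3,0],
    [-0.4,0.6,0],
    [-0.6,0.85,0],
    [-0.6,0.85,0],
  ],
  delta_rot=[
    [0,0,0],
    [0,0,0],
    [0,0,0],
    [0,0,0],
  ],
)

```text
time: 44.32
tool_pos: [554.7, 233.8, 203.2]
tcp_rot: [3.141, -0.0, -3.139]
contact_force: [-0.1, -0.4, 0.1]
grip_width: 0.2
finger_force: 0.0
```

Request:
send_rows(
  offset=[
    [-0.2,0.3,0],
    [-0.4,0.55,0],
    [-0.47,0.55,0],
    [-0.47,0.55,0],
    [-0.47,0.55,0],
  ],
  delta_rot=[
    [0,0,0],
    [0,0,0],
    [0,0,0],
    [0,0,0],
    [0,0,0],
  ],
)

```text
time: 44.95
tool_pos: [610.1, 296.4, 204.4]
tcp_rot: [-3.141, -0.001, 3.141]
contact_force: [0.1, 0.5, -0.4]
grip_width: 0.5
finger_force: 0.0
```

```bash
python3 - <<'E'
from h import *
o=get_obs();cw=optics.get_calibration('wrist');im=snap('wrist','w5.png'); print(o['tool_pos'])
for b in finder.pinpoint('pot_a','wrist'): print('pin',np.round(b['uv']),at_z(cw,b['uv'],10).round(1)[:2],round(b['confidence'],2))
for b in finder.pinpoint('door_grip','wrist'): print('grip',np.round(b['uv']),at_z(cw,b['uv'],99).round(1)[:2],round(b['confidence'],2))
E
```

```text
[610.09764674 296.40820266 204.37557908]
pin [265.  50.] [481.6 251.5] 0.78
grip [323. 189.] [582.8 298.4] 0.87
```

View pics/w5.png

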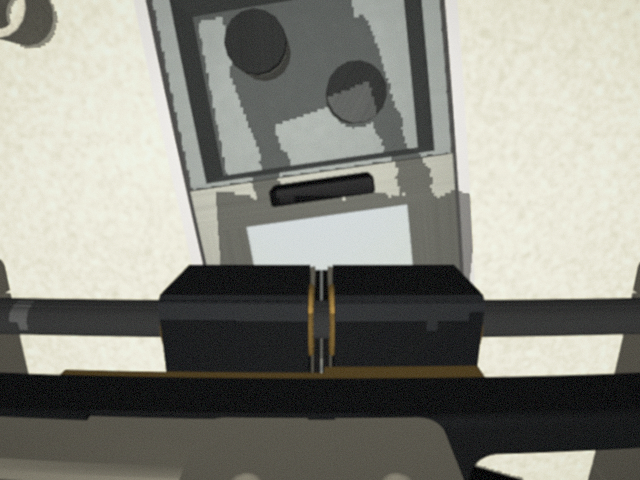

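Both heavy pots stand in the well at (256,42) and (356,92), with the handle at (322,189). Lowering behind the handle and drawing the door shut.

Request:
send_rows(
  offset=[
    [0,0.015,0.3],
    [0,0.015,0.6],
    [0,0.015,0.9],
    [0,0.015,1.0],
    [0,0.015,1.0],
  ],
  delta_rot=[
    [0,0,0],
    [0,0,0],
    [0,0,0],
    [0,0,0],
    [0,0,0],
  ],
)

```text
time: 45.72
tool_pos: [610.5, 299.1, 84.2]
tcp_rot: [-3.141, -0.001, 3.141]
contact_force: [-0.0, -0.4, 0.4]
grip_width: 0.4
finger_force: 0.0
```

Request:
send_rows(
  offset=[
    [0.1,-0.015,0],
    [0.2,-0.03,0],
    [0.3,-0.043,0],
    [0.4,-0.057,0],
    [0.5,-0.07,0],
    [0.6,-0.085,0],
    [0.7,-0.1,0],
    [0.8,-0.115,0],
  ],
  delta_rot=[
    [0,0,0],
    [0,0,0],
    [0,0,0],
    [0,0,0],
    [0,0,0],
    [0,0,0],
    [0,0,0],
    [0,0,0],
  ],
)

```text
time: 46.72
tool_pos: [514.1, 285.7, 84.6]
tcp_rot: [3.141, 0.001, 3.141]
contact_force: [2.2, 0.5, 3.4]
grip_width: 0.3
finger_force: 1.7
```

Request:
send_rows(
  offset=[
    [0.1,-0.015,0],
    [0.2,-0.03,0],
    [0.3,-0.043,0],
    [0.37,-0.053,0],
    [0.42,-0.06,0],
    [0.46,-0.065,0],
    [0.46,-0.065,0],
  ],
  delta_rot=[
    [0,0,0],
    [0,0,0],
    [0,0,0],
    [0,0,0],
    [0,0,0],
    [0,0,0],
    [0,0,0],
  ],
)

```text
time: 47.6
tool_pos: [459.3, 277.7, 84.2]
tcp_rot: [3.142, 0.0, 3.142]
contact_force: [3.5, 1.1, 1.4]
grip_width: 0.4
finger_force: 1.4
```

Now in small steps until the force shows the stop.

Request:
send_rows(
  offset=[
    [0.02,-0.003,0],
    [0.03,-0.004,0],
    [0.03,-0.004,0],
  ],
  delta_rot=[
    [0,0,0],
    [0,0,0],
    [0,0,0],
  ],
)

```text
time: 47.98
tool_pos: [458.9, 277.7, 84.5]
tcp_rot: [3.14, 0.006, 3.141]
contact_force: [12.7, 1.3, -3.8]
grip_width: 0.5
finger_force: 5.9
```

Request:
send_rows(
  offset=[
    [0.015,-0.002,0],
    [0.025,-0.003,0],
    [0.025,-0.003,0],
  ],
  delta_rot=[
    [0,0,0],
    [0,0,0],
    [0,0,0],
  ],
)

```text
time: 48.35
tool_pos: [458.7, 277.7, 84.7]
tcp_rot: [3.139, 0.012, 3.141]
contact_force: [19.5, 2.2, -9.9]
grip_width: 0.6
finger_force: 10.1
```

The force rises with no further travel, so the door is against its stop. Backing off, rising, and going round to the far side of the lid.

Request:
send_rows(
  offset=[
    [-0.1,0.015,0],
    [-0.2,0.03,0],
    [-0.2,0.03,-0.3],
    [-0.2,0.03,-0.7],
    [-0.2,0.03,-1.0],
    [-0.2,0.03,-1.0],
  ],
  delta_rot=[
    [0,0,0],
    [0,0,0],
    [0,0,0],
    [0,0,0],
    [0,0,0],
    [0,0,0],
  ],
)

```text
time: 49.1
tool_pos: [477.9, 281.0, 206.9]
tcp_rot: [3.14, 0.004, 3.142]
contact_force: [0.3, 0.0, -1.0]
grip_width: 0.2
finger_force: 0.0
```

Request:
send_rows(
  offset=[
    [-0.1,-0.3,0],
    [-0.3,-0.6,0],
    [-0.4,-0.91,0],
  ],
  delta_rot=[
    [0,0,0],
    [0,0,0],
    [0,0,0],
  ],
)

```text
time: 49.48
tool_pos: [524.8, 170.1, 202.5]
tcp_rot: [-3.141, -0.003, -3.141]
contact_force: [0.2, 0.7, -0.1]
grip_width: 0.5
finger_force: 0.0
```

Request:
send_rows(
  offset=[
    [-0.15,-0.3,0],
    [-0.3,-0.6,0],
    [-0.45,-0.91,0],
  ],
  delta_rot=[
    [0,0,0],
    [0,0,0],
    [0,0,0],
  ],
)

```text
time: 49.85
tool_pos: [578.4, 60.9, 202.5]
tcp_rot: [3.141, -0.004, 3.142]
contact_force: [1.2, 0.9, -0.6]
grip_width: 0.3
finger_force: 0.0
```

Request:
send_rows(
  offset=[
    [-0.15,-0.3,0],
    [-0.3,-0.6,0],
    [-0.45,-0.91,0],
    [-0.45,-0.91,0],
  ],
  delta_rot=[
    [0,0,0],
    [0,0,0],
    [0,0,0],
    [0,0,0],
  ],
)

```text
time: 50.35
tool_pos: [632.7, -49.8, 201.7]
tcp_rot: [3.141, -0.004, 3.138]
contact_force: [-0.3, 0.3, -0.6]
grip_width: 0.4
finger_force: 0.0
```

```bash
python3 - <<'E'
from h import *
print(get_obs()['tool_pos'])
snap('top','t3.png');snap('scene'); ct=optics.get_calibration('top');cs=optics.get_calibration('scene')
S=lambda n,c:[np.array(b['uv']) for b in finder.pinpoint(n,c)][:1]
for n in ['door_grip','lid_hinge','lid_edge']:
    a,b=S(n,'top'),S(n,'scene'); print(n,a,b)
    if a and b: print(tri([ray(ct,a[0]),ray(cs,b[0])]).round(1))
im=cv2.imread('pics/t3.png'); cv2.imwrite('pics/t3c.png',cv2.resize(im[80:300,70:230],(580,800))[:600] if 0 else cv2.resize(im[85:285,70:330],(780,600)))
E
```

```text
[632.68457094 -49.75938955 201.7480728 ]
door_grip [array([146.4, 261. ])] [array([452.6, 266.6])]
[441.2 273.8  98.5]
lid_hinge [array([457.9, 200.5])] [array([196.6, 195.9])]
[ 568.4 -274.7   66.6]
lid_edge [array([489.4, 170.9])] [array([178.7, 123.4])]
[ 590.2 -274.7  236. ]
```

View pics/t3c.png

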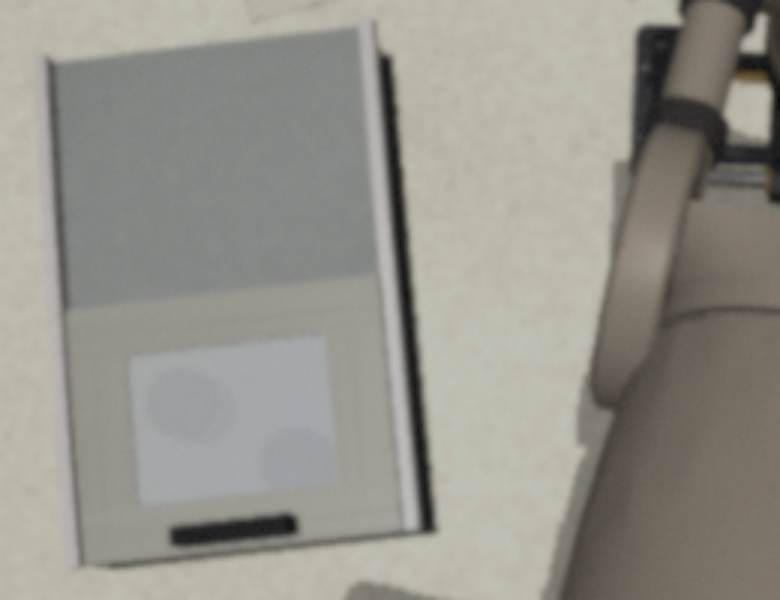

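The door is shut flush, with both pots visible through the window. The handle measures (441,274), its closed position. Now moving behind the lid.

Request:
send_rows(
  offset=[
    [-0.03,-0.3,0],
    [-0.03,-0.6,0],
    [-0.03,-0.905,0],
  ],
  delta_rot=[
    [0,0,0],
    [0,0,0],
    [0,0,0],
  ],
)

```text
time: 51.12
tool_pos: [636.4, -156.0, 204.4]
tcp_rot: [3.142, 0.0, -3.14]
contact_force: [0.4, -0.2, -0.1]
grip_width: 0.4
finger_force: 0.0
```

Request:
send_rows(
  offset=[
    [0,-0.3,0],
    [0,-0.6,0],
    [0,-0.905,0],
    [0,-0.905,0],
    [0,-0.905,0],
  ],
  delta_rot=[
    [0,0,0],
    [0,0,0],
    [0,0,0],
    [0,0,0],
    [0,0,0],
  ],
)

```text
time: 51.75
tool_pos: [636.4, -263.5, 204.1]
tcp_rot: [3.141, -0.0, -3.141]
contact_force: [-0.0, -0.5, 0.3]
grip_width: 0.7
finger_force: 0.0
```

Request:
send_rows(
  offset=[
    [0.12,-0.02,0.02],
    [0.24,-0.04,0.04],
    [0.361,-0.06,0.05],
    [0.45,-0.07,0.05],
    [0.545,-0.085,0.054],
    [0.65,-0.1,0.077],
    [0.753,-0.12,0.1],
    [0.753,-0.12,0.1],
  ],
  delta_rot=[
    [0,0,0],
    [0,0,0],
    [0,0,0],
    [0,0,0],
    [0,0,0],
    [0,0,0],
    [0,0,0],
    [0,0,0],
  ],
)

```text
time: 52.75
tool_pos: [545.0, -278.9, 192.0]
tcp_rot: [3.141, -0.001, 3.141]
contact_force: [-0.1, -0.5, -0.4]
grip_width: 0.1
finger_force: 0.0
```

Request:
send_rows(
  offset=[
    [0.1,-0.01,0.04],
    [0.2,-0.02,0.086],
    [0.29,-0.035,0.145],
    [0.375,-0.045,0.21],
    [0.455,-0.055,0.285],
    [0.525,-0.065,0.367],
    [0.585,-0.07,0.455],
    [0.6375,-0.08,0.55],
  ],
  delta_rot=[
    [0,0,0],
    [0,0,0],
    [0,0,0],
    [0,0,0],
    [0,0,0],
    [0,0,0],
    [0,0,0],
    [0,0,0],
  ],
)

```text
time: 53.75
tool_pos: [468.9, -288.2, 125.3]
tcp_rot: [3.141, -0.0, 3.141]
contact_force: [0.2, -0.6, 1.5]
grip_width: 0.3
finger_force: 0.6
```

Request:
send_rows(
  offset=[
    [0.04,-0.005,0.1],
    [0.075,-0.01,0.2],
    [0.1,-0.01,0.3],
    [0.11,-0.01,0.38],
    [0.11,-0.01,0.405],
    [0.11,-0.01,0.405],
  ],
  delta_rot=[
    [0,0,0],
    [0,0,0],
    [0,0,0],
    [0,0,0],
    [0,0,0],
    [0,0,0],
  ],
)

```text
time: 54.5
tool_pos: [456.4, -289.4, 77.3]
tcp_rot: [3.141, -0.0, 3.142]
contact_force: [0.5, 0.4, 0.2]
grip_width: 0.4
finger_force: 0.0
```

Request:
send_rows(
  offset=[
    [0,0,0.01],
    [0,0,0.02],
    [0,0,0.02],
  ],
  delta_rot=[
    [0,0,0],
    [0,0,0],
    [0,0,0],
  ],
)

```text
time: 54.88
tool_pos: [456.7, -289.7, 76.2]
tcp_rot: [-3.141, 0.001, -3.142]
contact_force: [-1.1, 1.4, 6.9]
grip_width: 0.4
finger_force: 3.4
```

Request:
send_rows(
  offset=[
    [0,0,0.01],
    [0,0,0.015],
    [0,0,0.015],
  ],
  delta_rot=[
    [0,0,0],
    [0,0,0],
    [0,0,0],
  ],
)

```text
time: 55.25
tool_pos: [456.7, -289.7, 76.0]
tcp_rot: [-3.14, 0.002, -3.141]
contact_force: [-5.4, 3.7, 20.2]
grip_width: 0.6
finger_force: 10.0
```

Request:
send_rows(
  offset=[
    [0,0,-0.1],
    [0,0,-0.3],
    [0,0,-0.6],
    [0,0,-1.0],
    [0,0,-1.0],
  ],
  delta_rot=[
    [0,0,0],
    [0,0,0],
    [0,0,0],
    [0,0,0],
    [0,0,0],
  ],
)

```text
time: 55.88
tool_pos: [458.1, -290.9, 197.5]
tcp_rot: [-3.136, 0.007, -3.142]
contact_force: [-0.4, 0.4, -0.8]
grip_width: 0.5
finger_force: 0.0
```

Request:
send_rows(
  offset=[
    [0,0.3,0],
    [0,0.6,0],
    [0,1,0],
    [0,1,0],
  ],
  delta_rot=[
    [0,0,0],
    [0,0,0],
    [0,0,0],
    [0,0,0],
  ],
)

```text
time: 56.38
tool_pos: [455.7, -166.7, 192.7]
tcp_rot: [3.14, -0.002, -3.138]
contact_force: [-0.3, -1.0, 0.8]
grip_width: 0.2
finger_force: 0.0
```

Request:
send_rows(
  offset=[
    [0,0.3,0],
    [0,0.6,0],
    [0,1,0],
    [0,1,0],
    [0,1,0],
    [0,1,0],
  ],
  delta_rot=[
    [0,0,0],
    [0,0,0],
    [0,0,0],
    [0,0,0],
    [0,0,0],
    [0,0,0],
  ],
)

```text
time: 57.12
tool_pos: [456.5, -50.8, 193.1]
tcp_rot: [-3.141, -0.0, 3.14]
contact_force: [-0.2, -0.5, 0.1]
grip_width: 0.4
finger_force: 0.0
```

```bash
python3 - <<'E'
from h import *
print(get_obs()['tool_pos'],get_obs()['contact_force'])
snap('top','t4.png');a=snap('scene','s4.png')
ct=optics.get_calibration('top');cs=optics.get_calibration('scene')
S=lambda n,c:[np.array(b['uv']) for b in finder.pinpoint(n,c)][:1]
for n in ['door_grip','lid_edge','tape_roll','dosimeter','stapler']:
    p,q=S(n,'top'),S(n,'scene'); print(n,p,q, tri([ray(ct,p[0]),ray(cs,q[0])]).round(1) if p and q else '')
t=cv2.imread('pics/t4.png');s=cv2.imread('pics/s4.png')
cv2.imwrite('pics/fin.png',np.hstack([cv2.resize(t[140:340,70:570],(0,0),fx=.8,fy=1.5)[:300],cv2.resize(s[100:300,130:330],(400,300))]))
E
```

```text
[456.4818     -50.81208847 193.12721499] [-0.23171239 -0.54034144  0.05509434]
door_grip [array([145.5, 261.5])] [array([454.1, 269.5])] [440.4 276.9  93.5]
lid_edge [array([466.6, 291.5])] [array([249.1, 162.6])] [ 405.  -289.1   81.6]
tape_roll [array([285.3, 264.2])] [array([344.6, 256.4])] [446.1  37.4   5.4]
dosimeter [array([455.7, 332. ])] [array([275.2, 183.9])] [ 324.2 -294.9   -5.4]
stapler [array([141.8, 334.5])] [array([503. , 285.6])] [302.9 308.1  -0.5]
```

View pics/fin.png

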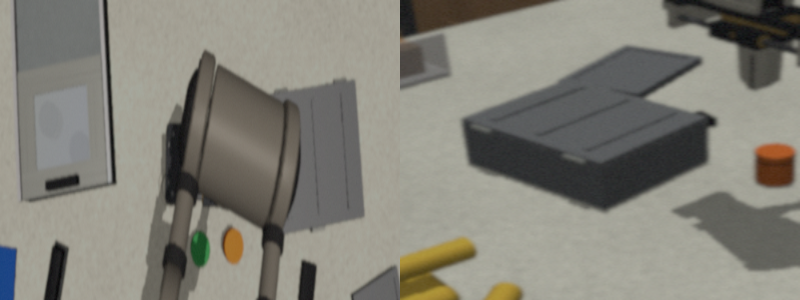

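The lid lies flat, the door is shut, the bystanders are in place and the arm is clear. Handing in.

```bash
python3 -c "
from plant import ticket
print(ticket.close_job())"
```

```text
the job is handed in; nothing more can be done
None
```

I handed the job in: two heavy pots are in the safe with its guard door shut, two empty pots are in the case with its lid closed, and the bystanders are where they were; no verdict came back.

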